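Take down the upside-down slide and show its label

ROBOT

A 6-joint arm with a two-finger parallel gripper is mounted at the origin on a cart in front of the work surface, level with it; the furniture and walls round the work are solid. World frame = base frame: x ahead of the robot, y to its left, z up, the work surface at z = 0. Lengths are in m, angles in rad, forces in N, time in s.
With the tool pointing down it reaches from about 0.325 to 0.85 m from the base axis. Payload 15.5 kg.
Tool frame: the origin (TCP) lies midway between the tips of the shut fingers; the grasp point (between the pads) lies 19 mm behind it (manip.hold_point_z is the distance from the TCP to the grasp point, in m); z points along the fingers, y is the direction in which the jaws open and shut (so a half turn about z gives the same grasp; the last joint's range is limited). The gripper opens to 91 mm and grips with 3 to 60 N. Pads are 32 mm wide; open, the fingers measure 118 mm over their backs; the gripper's body (76 mm by 178 mm) begins 60 mm behind the grasp point.
Start: joints at [1.25, 0.494, 1.345, -0, 1.302, -0.096], TCP at [0.14, 0.609, 0.214] pointing down, gripper open.
Joint ranges: [-2.91, 2.91], [-0.82, 2.16], [0.22, 2.67], [-1.22, 4.37], [0.12, 2.79], [-3.08, 3.08]. Speed limits (rad/s): [1.89, 1.89, 2.57, 3.01, 3.01, 3.01].

INTERFACE

Orientations are given as [roll, pitch, yaw] about the fixed x, y, z axes, in that order (R = Rz(yaw) Ry(pitch) Rx(roll)).
In Python, from workcell import manip gives the robot as it stands.
- The arm moves only by the tool step_arm, never from a script. Its argument "deltas" is one flat list of numbers, 4 for each row, row after row: the shift along the tool's x, y, z as a fraction of full scale, then the turn about the tool's z as a fraction of full scale. In form: [x, y, z, twist, x, y, z, twist, ...]. A call has 1 to 10 rows; each row shifts and turns the commanded pose from where the row before left it, along the tool's axes as they then stand; what a row does not reach is not made up. Full scale, the value 1, is 0.02 m for a shift and 0.08 rad for a turn. A row lasts 1/12 s, in which the tool goes at most 41.7 mm and 7.16 degrees, less where a joint would pass 70% of its speed; a pose out of reach is approached as far as the arm can. A call with a number of a shift or a turn outside -1 to 1 is refused whole. A call with a gripper value outside its range is refused whole. "fingers" is the opening, from 0 (shut) to 1 (fully open), set as the call begins (left out, the last holds). The fingers move at their own pace and stop on an object; "squeeze" is the grip in N (left out, the last holds). Time passes only in rows, so rows that do not move let the fingers close. It gives the time, the measured TCP pose, the force and the opening at its end, in the units of the state.
- manip.read_state(): the state, without advancing time (a new reading comes with each control period).
- manip.snapshot(name): name is "scene" or "top" or "wrist"; returns a dict with "image" (384x512x3 uint8, red, green, blue), "vertical_fov" (degrees; the focal length in pixels is half the picture's height over the tangent of half this angle, whatever the lens; pixels are square), "cx", "cy" (the principal point, pixels), "dist_coeffs" ([k1, k2, p1, p2, k3] as OpenCV has them; the pictures are not rectified), "rvec" (rotation vector, rad) and "tvec" (3), from world to camera coordinates, as OpenCV has them; the wrist camera has in their place "hand_eye" (4x4, takes a point from camera to tool coordinates, whose origin is the TCP and whose axes are the flange's). Camera axes: x right, y down, z forward; pixel columns grow to the right and rows downward; lengths in m; the calibration is good to about 2 mm. A picture is of the moment at which its call begins: read the wrist's pose just before it. There is no depth.
- manip.sign_off(): hands the job in, once; it reports no verdict.
The state is a dict: "time": time; "joint_positions": joint angles; "joint_vel": joint speeds; "effort": joint torques, N m; "tool_pos": TCP position; "orientation": TCP orientation; "contact_force": force on the tool from outside, world axes, zero at the start; "ft_torque": the same for the moment, N m; "gripper_width": finger opening in m.
Only numpy, scipy, OpenCV 4.12 (cv2) and the standard library are available. Lean on these libraries where they do the work, as an engineer would, in place of code of your own. Each camera call takes 0.05 s, during which the arm holds its last target. There are 200 camera calls.

TASK

Two large glass slides hang on hook stands; they look alike at both ends, and only a small square notch in one corner marks the frosted label end. Lift the one that was hung upside down (notched end at the bottom) up and off its hook, leave the other hanging, and hold it about 10 cm above the middle of the light panel, flat with its label face up, lined up with the panel and with the notched end towards the panel's blue stripe. Finish still holding it there in the gripper, still and touching nothing else.

Things in the scene. Friction and masses are not known exactly. Their poses are not given: they have to be found in the camera images.
- slide_2: the slide to take, hung upside down (notched end lowest, own +x down). Plate 130x50x6 mm, about 80 g, clear with a purple patch, a pale frosted band 30 mm long at each end. Origin at its centre; +x along its length to the notched label end, +y across its width, +z out of the label face. Notch: 10x10 mm square missing at the (+x,-y) corner. The two 130 mm edges, 50 mm apart, are free to grip
- slide_1: the other slide, alike but hung right way up, notched end at the top (own +x up); it must stay hanging. On both, the label face looks along the hook's arm, away from the upright (to the right and partly towards the robot); seen with the label face towards you and the notched end up, the notch is the upper right corner
- slide_2_frosted (a point): centre of the 12x12 mm square hole in the notched (frosted label) end of slide_2, on its centre line 54 mm from the plate's centre; 5 mm of glass lie beyond the hole
- slide_2_plain (a point): centre of the equal hole in the other end of slide_2, the one it hangs by at the start; its lowest edge is then about 48 mm above the bench
- slide_1_frosted (a point): centre of the hole in the notched end of slide_1, the one it hangs by
- stand_2: fixed stand of slide_2. Origin at the centre of its foot (white, radius 45, 16 mm high) on the bench; upright 189 mm high, radius 5 mm. A level arm, radius 3 mm, runs 170 mm above the bench along own -x (to the robot's side and right); 85 to 94 mm from the upright its end turns up by 6 mm. The slide hangs 79 mm out, in front of a black collar (68 to 73 mm out)
- stand_1: fixed stand like stand_2, carrying slide_1. To take a slide off: raise it 3 mm, lead it 20 mm forward (own -x of the stand) and 7 mm up over the upturned end, then on forward
- stand_2_hook (a point): point on the axis of stand_2's arm where its slide hangs, 79 mm in front of the upright, 170 mm above the bench
- stand_1_hook (a point): the same point on stand_1
- light_panel: fixed flat light panel on the bench, 190x130x9 mm, grey rim, white field, a blue stripe 22 mm wide along its short edge at own +x (its right edge, seen from the robot). Origin at the centre of its underside, +x along its length to the blue stripe, +z up
Mind the look-alikes: they are no part of the job. Leave any green or orange look-alike of the slide_2 alone.

How it is judged:
By the outcome, as a careful person would: the job done as asked, in the order asked, and still so for the second after the job is handed in, while the arm keeps its last pose, push and grip.
It also fails if it takes over 58 s, if anything falls off the work surface, if the arm or the gripper's body presses on something with over 40 N, if the wrist force passes 120 N, or if a joint passes its speed limit or range.

## Working session

There is one attempt and no reset: what is moved stays moved. The work goes in short steps, Python scripts to look and compute and a tool call to move; the robot and the scene stay as the last step left them, time stands still between calls to the robot, and variables do not carry over. Pictures are saved under pics/ and viewed, about 8 in all and at most 12, crops included, and the job is handed in when it is done.

Besides the shell and the picture viewer there is one more tool, called after "Call:" by a JSON object that holds its "fn" and its "kwargs". step_arm: Moves the arm, as the interface text tells. Shift numbers are shares of 0.02 m and turn numbers shares of 0.08 rad, none past 1 either way. Its arguments: {"type":"object","properties":{"deltas":{"type":"array"},"fingers":{"type":"number"},"squeeze":{"type":"number"}},"required":["deltas"]}

```bash
mkdir -p pics; ls
python3 - <<'E'
from workcell import manip
import cv2,numpy as np
print(manip.read_state(), manip.hold_point_z)
ims=[]
for n in("scene","top","wrist"):
    s=manip.snapshot(n); im=s.pop("image"); print(n,s)
    cv2.imwrite(f"pics/{n}0.png",cv2.resize(im[:,:,::-1],(800,600),interpolation=cv2.INTER_CUBIC)); np.save(f"pics/{n}0.npy",im)
E
```

```text
pics
{'time': 0.0, 'joint_positions': array([ 1.24951893e+00,  4.94171705e-01,  1.34608997e+00, -7.36414195e-06,
        1.30249746e+00, -9.54961781e-02]), 'joint_vel': array([-9.33786860e-05, -1.12276723e-04,  8.59661010e-04, -2.27452511e-03,
        1.38665815e-03,  6.77193099e-04]), 'effort': array([ 4.39823867e-03, -8.78813982e+01, -3.81858087e+01,  7.09773623e-02,
        5.33231220e-02, -1.42038866e-04]), 'tool_pos': array([0.13980129, 0.60879803, 0.21335934]), 'orientation': array([-3.14043081e+00, -1.04159145e-04,  2.91581333e+00]), 'contact_force': array([ 1.0834089 , -0.35536719,  0.4721901 ]), 'ft_torque': array([-0.03595375, -0.00642588,  0.00620501]), 'gripper_width': 0.09098563210073066} 0.0188
scene {'vertical_fov': 42.046422022500025, 'cx': 253.18673242899706, 'cy': 188.93752528643714, 'dist_coeffs': array([-0.12081163,  0.        ,  0.        ,  0.        ,  0.        ]), 'rvec': array([ 2.62946459, -0.31296346,  0.07561045]), 'tvec': array([-0.56527814,  0.24977025,  1.26224689])}
top {'vertical_fov': 50.71183778864103, 'cx': 265.9801752464284, 'cy': 189.2510379944963, 'dist_coeffs': array([0.01650781, 0.        , 0.        , 0.        , 0.        ]), 'rvec': array([ 2.16196127, -2.14873723,  0.14664192]), 'tvec': array([0.03796424, 0.58268376, 1.33686944])}
wrist {'vertical_fov': 65.1519958313772, 'cx': 260.3255255303363, 'cy': 190.66075652319503, 'dist_coeffs': array([0.02598895, 0.        , 0.        , 0.        , 0.        ]), 'hand_eye': array([[ 1.00185903e-03, -9.70378613e-01, -2.41587136e-01,
         6.74715264e-02],
       [ 9.99999498e-01,  9.70955990e-04,  2.46965120e-04,
        -1.70936672e-03],
       [-5.07919365e-06, -2.41587263e-01,  9.70379098e-01,
        -1.70480549e-01],
       [ 0.00000000e+00,  0.00000000e+00,  0.00000000e+00,
         1.00000000e+00]])}
```

View pics/scene0.png

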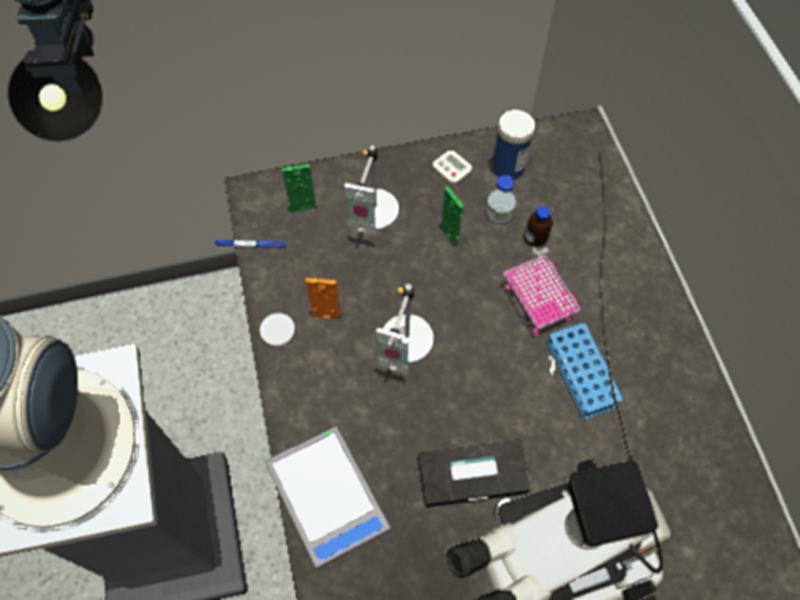

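View pics/top0.png

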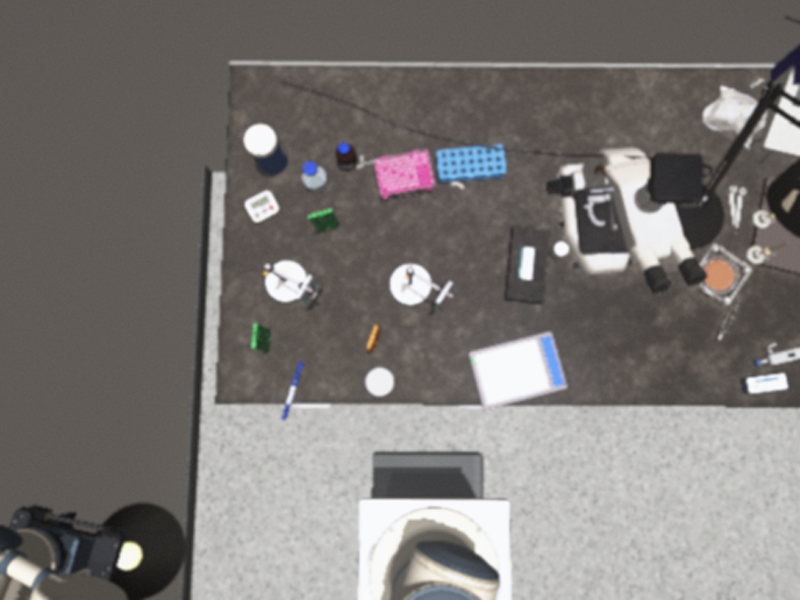

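The scene view shows hanging slides at about (361,208) and (393,350) and the panel at (328,497) with its stripe at (348,540), all in 800-wide pixels. The top view shows the stands at (287,282) and (411,285) and the panel at (518,369). I'll crop both slides to find the notches.

Run:
```python
import cv2,numpy as np
s=np.load("pics/scene0.npy");t=np.load("pics/top0.npy")
def c(i,x,y,w,h,W,H): return cv2.resize(i[y:y+h,x:x+w,::-1],(W,H),interpolation=cv2.INTER_CUBIC)
a=c(s,210,88,50,75,400,600); b=c(s,232,175,50,75,400,600)
cv2.imwrite("pics/crop1.png",np.hstack([a,b]))
a=c(t,160,160,60,45,400,300); b=c(t,240,160,60,45,400,300)
d=c(t,295,205,75,60,400,300); 
e=c(s,165,270,90,95,400,300)
cv2.imwrite("pics/crop2.png",np.vstack([np.hstack([a,b]),np.hstack([d,e])]))
```

```text
(no output)
```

View pics/crop1.png

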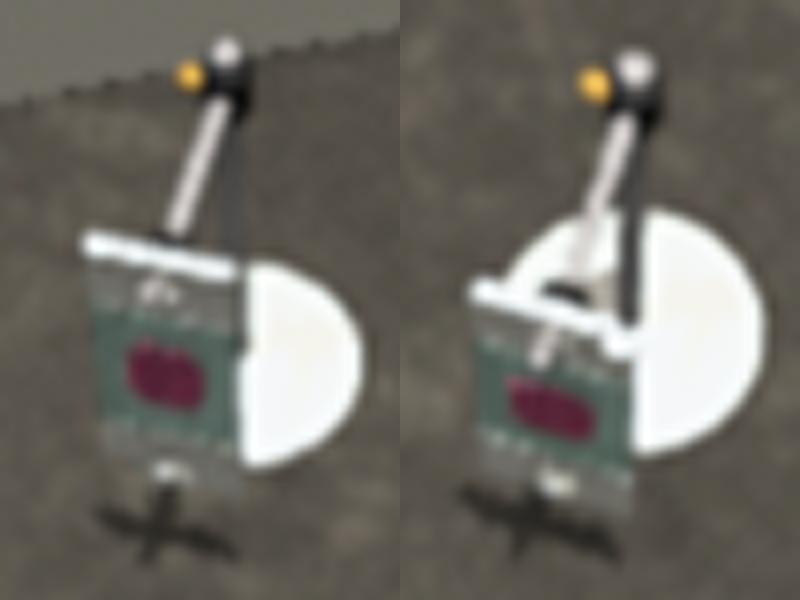

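View pics/crop2.png

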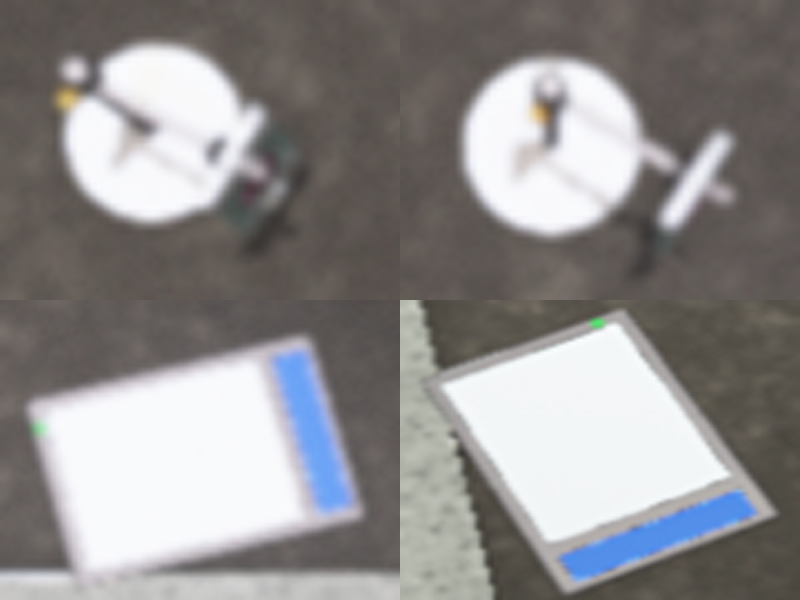

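In the first crop, the right (near) slide has a step at its upper right corner, around (620,340), so its notch is at the top and it is slide_1. The left one has an unbroken top edge from (83,243) to (240,270), so it is slide_2, on the stand further left in the top view. The panel's corners are clear in both views.

```bash
cat > h.py <<'E'
import cv2,numpy as np
from scipy.spatial.transform import Rotation as R
def K(c): 
    f=192/np.tan(np.radians(c["vertical_fov"]/2)); return np.array([[f,0,c["cx"]],[0,f,c["cy"]],[0,0,1.]])
def pose(c,st=None):   # camera->world R,t
    if "rvec" in c:
        r=cv2.Rodrigues(c["rvec"])[0]; return r.T,-r.T@c["tvec"]
    T=c["hand_eye"]; r=R.from_euler("xyz",st["orientation"]).as_matrix()
    return r@T[:3,:3], r@T[:3,3]+st["tool_pos"]
def ray(c,uv,st=None):
    p=cv2.undistortPoints(np.array(uv,float).reshape(-1,1,2),K(c),c["dist_coeffs"]).reshape(-1,2)
    r,t=pose(c,st); return t,np.c_[p,np.ones(len(p))]@r.T
def onz(c,uv,z,st=None):
    t,d=ray(c,uv,st); return t+d*((z-t[2])/d[:,2])[:,None]
def proj(c,P,st=None):
    r,t=pose(c,st); return cv2.projectPoints(np.array(P,float).reshape(-1,3),cv2.Rodrigues(r.T)[0],-r.T@t,K(c),c["dist_coeffs"])[0].reshape(-1,2)
E
python3 - <<'E'
from h import *
from workcell import manip
np.set_printoptions(precision=4,suppress=True)
C={n:manip.snapshot(n) for n in("scene","top")}
def blob(im,m,seed):
    n,l,s,ce=cv2.connectedComponentsWithStats(m.astype(np.uint8)); 
    return ce[l[seed[1],seed[0]]] if l[seed[1],seed[0]] else None
t=C["top"];s=C["scene"]
a=lambda u,v:(160+u/6.667,160+v/6.667); b=lambda u,v:(240+u/6.667,160+v/6.667)
print("foot A,B",onz(t,[a(152,132),b(552-400,146)],.016))
print("upright A,B top",onz(t,[a(75,70),b(550-400,88)],.189), "scene",onz(s,[(210+227/8,88+48/8),(232+235/8,175+65/8)],.189))
print("slideA top edge scene",onz(s,[(210+85/8,88+243/8),(210+238/8,88+270/8)],.178))
print("slideA top edge top",onz(t,[a(258,108),a(212,198)],.178))
print("slideB top edge scene",onz(s,[(232+72/8,175+288/8)],.178),"top",onz(t,[b(728-400,134),b(664-400,226)],.178))
for n,o in(("top",0),("scene",1)):
    im=C[n]["image"].astype(int); m=((im[:,:,2]-im[:,:,0]>70)&(im[:,:,1]>90)&(im[:,:,2]>180)).astype(np.uint8)
    cs=cv2.findContours(m,0,2)[0]
    for c in cs:
        if cv2.contourArea(c)>60:
            q=cv2.minAreaRect(c); print(n,"blue",q, onz(C[n],[q[0]],.009))
pc=[(295+u/5.333,205+(v-300)/5) for u,v in((28,402),(308,338),(362,515),(82,577))]
P=onz(t,pc,.009);print("panel top",P,P.mean(0))
pc=[(165+(u-400)/4.444,270+(v-300)/3.158) for u,v in((425,380),(625,310),(778,512),(568,594))]
P=onz(s,pc,.009);print("panel scene",P,P.mean(0))
E
```

```text
foot A,B [[0.6165 0.329  0.016 ]
 [0.611  0.0526 0.016 ]]
upright A,B top [[0.618  0.3296 0.189 ]
 [0.6116 0.053  0.189 ]] scene [[0.6212 0.3306 0.189 ]
 [0.615  0.0542 0.189 ]]
slideA top edge scene [[0.5604 0.2716 0.178 ]
 [0.6062 0.2492 0.178 ]]
slideA top edge top [[0.6029 0.2479 0.178 ]
 [0.5611 0.2677 0.178 ]]
slideB top edge scene [[ 0.5524 -0.0009  0.178 ]] top [[ 0.5926 -0.0287  0.178 ]
 [ 0.55    0.0006  0.178 ]]
top blue ((353.1132507324219, 230.8961944580078), (32.279727935791016, 6.31858491897583), 74.05460357666016) [[ 0.4445 -0.2575  0.009 ]]
top blue ((301.3379211425781, 103.55518341064453), (18.934370040893555, 43.100608825683594), 85.2363510131836) [[ 0.8953 -0.0828  0.009 ]]
scene blue ((222.5243377685547, 344.04595947265625), (9.20179271697998, 45.80101013183594), 62.10273361206055) [[ 0.4441 -0.256   0.009 ]]
scene blue ((373.8999938964844, 234.800048828125), (56.79612731933594, 25.043960571289062), 63.43495178222656) [[ 0.8945 -0.0723  0.009 ]]
panel top [[ 0.4621 -0.0768  0.009 ]
 [ 0.5072 -0.2577  0.009 ]
 [ 0.3869 -0.2893  0.009 ]
 [ 0.3442 -0.1104  0.009 ]] [ 0.4251 -0.1835  0.009 ]
panel scene [[ 0.3425 -0.1079  0.009 ]
 [ 0.4644 -0.0768  0.009 ]
 [ 0.5123 -0.2551  0.009 ]
 [ 0.3892 -0.2893  0.009 ]] [ 0.4271 -0.1823  0.009 ]
```

Both views agree. Stand_2 is at (0.617,0.329) and slide_2's top centre at (0.583,0.259), with the arm pointing along -116°. The panel centre is (0.426,-0.183), with its +x along -76°.

Plan: the tool stays vertical, so I'll straddle slide_2's long edges and unhook it. I'll then pivot it flat in the jaws by laying its back on the empty hook arm of stand_2. A tool yaw of about 64° keeps joint 6 in range at both places.

Call:
{"fn": "step_arm", "kwargs": {"deltas": [-1, -0.5, -0.4, 0, -1, -0.5, -0.4, 0, -1, -0.5, -0.4, 0, -1, -0.5, -0.4, 0, -1, -0.5, -0.4, 0, -1, -0.5, -0.4, 0, -1, -0.5, -0.4, 0, -1, -0.5, -0.4, 0, -1, -0.5, -0.4, 0, -1, -0.5, -0.4, 0], "fingers": 1, "squeeze": 20}}

```text
time: 1.08
tool_pos: [0.3131, 0.466, 0.2943]
orientation: [-3.141, -0.0, 2.916]
contact_force: [0.1, 0.7, 0.3]
gripper_width: 0.0912
```

Call:
{"fn": "step_arm", "kwargs": {"deltas": [0, 0, 0, 1, 0, 0, 0, 1, 0, 0, 0, 1, 0, 0, 0, 1, 0, 0, 0, 1, 0, 0, 0, 1, 0, 0, 0, 1, 0, 0, 0, 1, 0, 0, 0, 1, 0, 0, 0, 1]}}

```text
time: 1.92
tool_pos: [0.3124, 0.4668, 0.2938]
orientation: [-3.141, 0.0, 2.112]
contact_force: [-0.2, -0.2, 0.1]
gripper_width: 0.0908
```

Call:
{"fn": "step_arm", "kwargs": {"deltas": [0, 0, 0, 1, 0, 0, 0, 1, 0, 0, 0, 1, 0, 0, 0, 1, 0, 0, 0, 1, 0, 0, 0, 1, 0, 0, 0, 1, 0, 0, 0, 1, 0, 0, 0, 1, 0, 0, 0, 1]}}

```text
time: 2.75
tool_pos: [0.3124, 0.4668, 0.2938]
orientation: [-3.141, 0.0, 1.312]
contact_force: [0.0, 0.5, 0.4]
gripper_width: 0.0912
```

Call:
{"fn": "step_arm", "kwargs": {"deltas": [0, 0, 0, 0.8, 0, 0, 0, 0.8, 0, 0, 0, 0.84, -0.2, 0.98, 0, 0, -0.2, 0.98, 0, 0, -0.2, 0.98, 0, 0, -0.2, 0.98, 0, 0, -0.2, 0.98, 0, 0, -0.2, 0.98, 0, 0, -0.2, 0.98, 0, 0]}}

```text
time: 3.58
tool_pos: [0.4245, 0.3812, 0.2938]
orientation: [-3.142, 0.0, 1.121]
contact_force: [1.2, -0.0, -0.2]
gripper_width: 0.0912
```

Call:
{"fn": "step_arm", "kwargs": {"deltas": [-0.2, 0.98, 0, 0, -0.2, 0.98, 0, 0, -0.2, 0.98, 0, 0, -0.2, 0.98, 0, 0, -0.2, 0.98, 0, 0, -0.2, 0.98, 0, 0, -0.2, 0.98, 0, 0, -0.2, 0.98, 0, 0, -0.2, 0.98, 0, 0, -0.2, 0.98, 0, 0]}}

```text
time: 4.42
tool_pos: [0.5835, 0.26, 0.2938]
orientation: [-3.141, 0.0, 1.121]
contact_force: [0.3, 0.5, 1.3]
gripper_width: 0.0914
```

Call:
{"fn": "step_arm", "kwargs": {"deltas": [0, 0, 0, 0, 0, 0, 0, 0]}}

```text
time: 4.58
tool_pos: [0.5832, 0.2601, 0.2935]
orientation: [-3.141, 0.0, 1.119]
contact_force: [-0.7, 0.8, -0.4]
gripper_width: 0.0912
```

Run:
```python
from h import *
from workcell import manip
np.set_printoptions(precision=4,suppress=True)
st=manip.read_state(); w=manip.snapshot("wrist"); print(st["tool_pos"],st["orientation"],st["joint_positions"])
L=np.array([np.cos(np.radians(-116)),np.sin(np.radians(-116)),0]); S=np.array([-L[1],L[0],0])
up=np.array([.617,.329,0]); c=up+.079*L
for n,p in {"slide top ends":[c+[0,0,.178]+k*.025*S for k in(-1,1)],"uptop":[up+[0,0,.189]],"tip":[up+.09*L+[0,0,.176]]}.items(): print(n,proj(w,p,st))
np.save("pics/w1.npy",w["image"])
cv2.imwrite("pics/w1.png",cv2.resize(w["image"][:,:,::-1],(800,600),interpolation=cv2.INTER_CUBIC))
```

```text
[0.5832 0.2601 0.2935] [-3.1411  0.0004  1.1192] [0.326  0.4539 1.193  0.0001 1.4953 0.7776]
slide top ends [[234.2882 187.7438]
 [285.4096 187.9004]]
uptop [[260.0917 103.1367]]
tip [[259.8224 198.1268]]
```

View pics/w1.png

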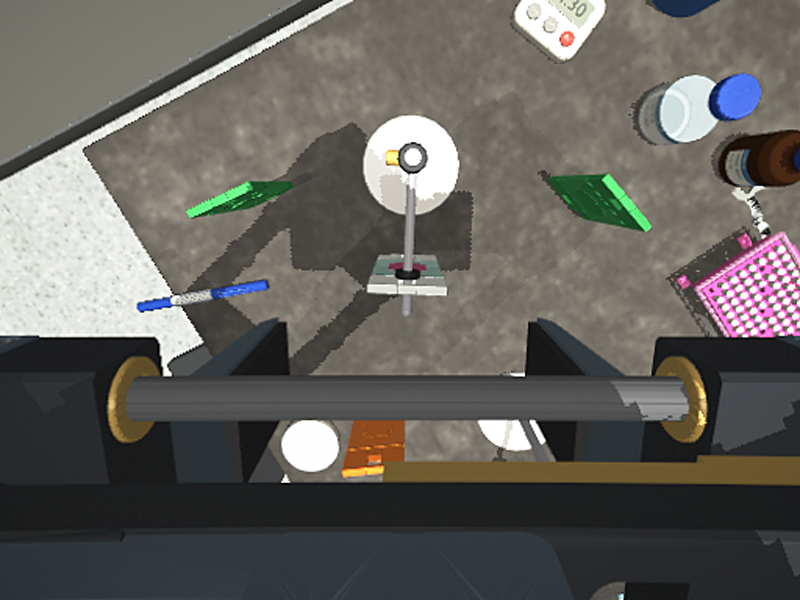

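The wrist view shows slide_2's top edge from (367,288) to (447,290), with both corners whole, so this is the plain end. The upright top is at (413,157) and the hook tip at (406,315). The arm is turned about 2° from the tool axis, so I'll twist slightly, go down and grip.

Call:
{"fn": "step_arm", "kwargs": {"deltas": [0, 0, 1, 0.4, 0, 0, 1, 0, 0, 0, 1, 0, 0, 0, 1, 0, 0, 0, 1, 0, 0, 0, 1, 0, 0, 0, 1, 0, 0, 0, 1, 0, 0, 0, 0.62, 0, 0, 0, 0, 0]}}

```text
time: 5.47
tool_pos: [0.5806, 0.2609, 0.119]
orientation: [-3.138, 0.003, 1.09]
contact_force: [0.5, 0.4, -0.4]
gripper_width: 0.0911
```

Call:
{"fn": "step_arm", "kwargs": {"deltas": [0, 0, 0, 0, 0, 0, 0, 0, 0, 0, 0, 0, 0, 0, 0, 0, 0, 0, 0, 0, 0, 0, 0, 0, 0, 0, 0, 0, 0, 0, 0, 0], "fingers": 0, "squeeze": 20}}

```text
time: 6.13
tool_pos: [0.583, 0.2607, 0.1217]
orientation: [3.141, -0.0, 1.089]
contact_force: [-1.0, 0.7, 1.8]
gripper_width: 0.0501
```

Call:
{"fn": "step_arm", "kwargs": {"deltas": [0, 0, 0, 0, 0, 0, 0, 0, 0, 0, 0, 0, 0, 0, 0, 0]}}

```text
time: 6.47
tool_pos: [0.583, 0.2607, 0.1217]
orientation: [3.141, -0.0, 1.089]
contact_force: [0.4, -0.2, 3.6]
gripper_width: 0.0499
```

Call:
{"fn": "step_arm", "kwargs": {"deltas": [0, 0, -0.15, 0, 0, 0, 0, 0, -0.1, 0, 0, 0, -0.1, 0, 0, 0, -0.1, 0, -0.05, 0, -0.1, 0, -0.05, 0, -0.1, 0, -0.06, 0, -0.1, 0, -0.06, 0, -0.1, 0, -0.07, 0, -0.1, 0, -0.06, 0]}}

```text
time: 7.3
tool_pos: [0.5754, 0.2463, 0.1317]
orientation: [3.141, -0.0, 1.089]
contact_force: [-0.0, -0.5, -1.5]
gripper_width: 0.0496
```

Call:
{"fn": "step_arm", "kwargs": {"deltas": [-0.1, 0, 0, 0, -0.1, 0, 0, 0, -0.2, 0, 0, 0, -0.3, 0, 0, 0, -0.5, 0, 0, 0, -0.5, 0, 0, 0, -0.5, 0, 0, 0, 0, 0, 0, 0]}}

```text
time: 7.97
tool_pos: [0.5538, 0.2056, 0.1315]
orientation: [-3.141, 0.001, 1.088]
contact_force: [0.9, -0.2, -0.3]
gripper_width: 0.0498
```

Run:
```python
from h import *
from workcell import manip
st=manip.read_state(); w=manip.snapshot("wrist"); s=manip.snapshot("scene"); print(st["tool_pos"],st["orientation"],st["contact_force"],st["gripper_width"])
p=proj(s,[st["tool_pos"]])[0].astype(int); print(p)
cv2.imwrite("pics/w2.png",np.hstack([cv2.resize(w["image"][96:288,:,::-1][:,128:384],(500,375)),cv2.resize(s["image"][p[1]-45:p[1]+45,p[0]-36:p[0]+36,::-1],(300,375),interpolation=cv2.INTER_CUBIC)]))
```

```text
[0.5538355  0.20559188 0.13150624] [-3.14094111e+00  1.04114459e-03  1.08762086e+00] [ 0.88713083 -0.18159632 -0.32433262] 0.04978564710099535
[224 149]
```

View pics/w2.png

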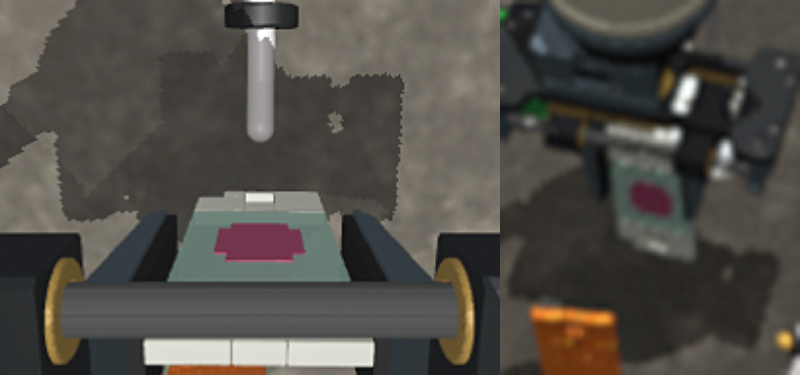

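It came off the hook cleanly. In the wrist crop the lower end shows one corner cut, at about (205,205), which confirms the notched end is at the bottom; the hook tip is at (260,140). Next I'll raise it and move back so the hook tip pushes the lower end forward.

Call:
{"fn": "step_arm", "kwargs": {"deltas": [0, 0, -0.87, 0, 0, 0, -0.87, 0, 0, 0, -0.87, 0, 0, 0, -0.87, 0, 0, 0, -0.87, 0, 0.5, 0, 0, 0, 0.5, 0, 0, 0, 0.5, 0, 0, 0, 0.4, 0, 0, 0, 0, 0, 0, 0]}}

```text
time: 8.9
tool_pos: [0.5729, 0.2427, 0.2172]
orientation: [-3.14, 0.001, 1.09]
contact_force: [-0.4, 0.5, -0.8]
gripper_width: 0.0501
```

Call:
{"fn": "step_arm", "kwargs": {"deltas": [0.34, 0, 0.06, 0, 0.34, 0, 0.06, 0, 0.34, 0, 0.06, 0, 0.34, 0, 0.06, 0, 0, 0, 0, 0]}}

```text
time: 9.32
tool_pos: [0.585, 0.2655, 0.2127]
orientation: [-3.141, 0.002, 1.089]
contact_force: [-1.8, -1.7, 0.4]
gripper_width: 0.0501
```

Call:
{"fn": "step_arm", "kwargs": {"deltas": [0.27, 0, 0.18, 0, 0.27, 0, 0.18, 0, 0.27, 0, 0.18, 0, 0.15, 0, 0.35, 0, 0.15, 0, 0.35, 0, 0, 0, 0, 0]}}

```text
time: 9.82
tool_pos: [0.5952, 0.2849, 0.1876]
orientation: [-3.141, 0.001, 1.089]
contact_force: [-0.6, -0.6, -0.8]
gripper_width: 0.0498
```

Call:
{"fn": "step_arm", "kwargs": {"deltas": [0, 0, 0.25, 0, 0, 0, 0.25, 0, 0, 0, 0.25, 0, 0, 0, 0, 0]}}

```text
time: 10.15
tool_pos: [0.5953, 0.2844, 0.1733]
orientation: [-3.141, 0.001, 1.089]
contact_force: [-0.9, -2.6, -0.0]
gripper_width: 0.05
```

Run:
```python
from h import *
from workcell import manip
st=manip.read_state(); w=manip.snapshot("wrist"); s=manip.snapshot("scene"); print(st["tool_pos"],st["orientation"],st["contact_force"],st["gripper_width"])
p=proj(s,[st["tool_pos"]])[0].astype(int); print(p)
cv2.imwrite("pics/w3.png",np.hstack([cv2.resize(w["image"][96:288,:,::-1][:,128:384],(500,375)),cv2.resize(s["image"][p[1]-45:p[1]+45,p[0]-36:p[0]+36,::-1],(300,375),interpolation=cv2.INTER_CUBIC)]))
```

```text
[0.59529086 0.28443961 0.17334045] [-3.14130746e+00  8.11799533e-04  1.08851338e+00] [-0.92760027 -2.60507007 -0.01229283] 0.04995204265668996
[232 113]
```

View pics/w3.png

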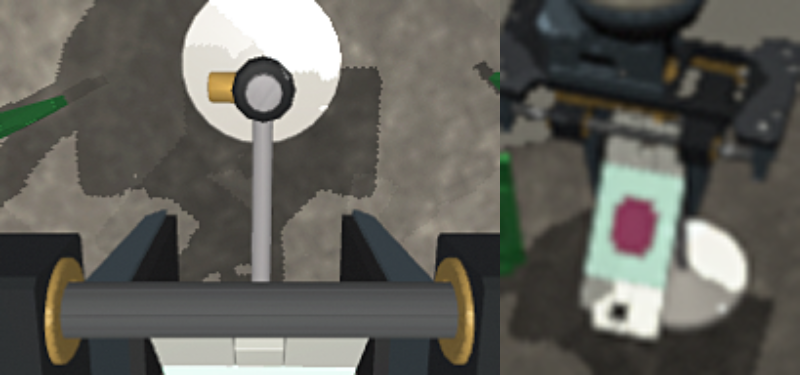

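The slide has tilted as planned: the scene crop shows the label face turning up, with the notch corner near (595,295). I'll finish lowering while easing away from the upright's head.

Call:
{"fn": "step_arm", "kwargs": {"deltas": [-0.1, 0, 0.15, 0, -0.1, 0, 0.15, 0, 0, 0, 0.12, 0, 0, 0, 0.1, 0, 0, 0, 0, 0, 0, 0, 0, 0]}}

```text
time: 10.75
tool_pos: [0.5939, 0.2812, 0.1638]
orientation: [3.141, -0.0, 1.089]
contact_force: [0.9, -3.6, 3.3]
gripper_width: 0.0498
```

```bash
cat > look.py <<'E'
# corners of the slide in the scene view, against prediction for a flat slide
from h import *
from workcell import manip
import sys
np.set_printoptions(precision=4,suppress=True)
st=manip.read_state(); s=manip.snapshot("scene"); t=manip.snapshot("top"); w=manip.snapshot("wrist")
print(st["tool_pos"],st["orientation"],st["contact_force"],st["gripper_width"])
Rm=R.from_euler("xyz",st["orientation"]).as_matrix(); g=st["tool_pos"]-Rm[:,2]*manip.hold_point_z
L=-Rm[:,0]; S=np.cross([0,0,1],L); c=g+.0275*L; print("slide centre",c)
for n,C in(("scene",s),("top",t)):
    im=C["image"].astype(int); p0=proj(C,[c])[0]
    for a in(-10,0,10):
        La=L*np.cos(np.radians(a))+np.array([0,0,1])*np.sin(np.radians(a)); U=np.cross(La,S)
        print(n,a,"patch",proj(C,[g+.0275*La+.003*U])[0],"end corners",*proj(C,[g+.0925*La+.003*U+k*.025*S for k in(-1,1)]), "plain",proj(C,[g-.0375*La])[0])
    m=((im[:,:,0]-im[:,:,1]>35)&(im[:,:,2]-im[:,:,1]>0)).astype(np.uint8)
    n_,l,sta,ce=cv2.connectedComponentsWithStats(m)
    for i in range(1,n_):
        if sta[i,4]>8 and np.hypot(*(ce[i]-p0))<25: print(n,"seen patch",ce[i],sta[i,4])
    x,y=p0.astype(int); cv2.imwrite(f"pics/c_{n}.png",cv2.resize(C["image"][max(y-38,0):y+37,x-25:x+25,::-1],(400,600),interpolation=cv2.INTER_CUBIC)); print(n,"crop origin",x-25,max(y-38,0),"x8")
cv2.imwrite(sys.argv[1],np.hstack([cv2.imread("pics/c_scene.png"),cv2.imread("pics/c_top.png")]))
E
python3 look.py pics/p4.png
```

```text
[0.5939 0.2812 0.1638] [ 3.141  -0.0002  1.0886] [ 0.8854 -3.6348  3.2642] 0.04980926170024342
slide centre [0.5811 0.2568 0.1826]
scene -10 patch [229.584  120.7127] end corners [213.6182 141.2613] [232.5641 145.2104] plain [235.9916  99.5208]
scene 0 patch [229.5136 119.5689] end corners [213.0637 137.9707] [232.2239 141.9462] plain [236.1268 100.9064]
scene 10 patch [229.5312 118.1834] end corners [212.8181 133.7207] [232.177  137.7132] plain [236.1489 102.6099]
scene seen patch [227.1273 125.2364] 110
scene crop origin 204 82 x8
top -10 patch [195.4544 183.0955] end corners [210.3883 200.528 ] [218.2982 186.2089] plain [176.3654 172.7951]
top 0 patch [195.1574 182.847 ] end corners [209.9434 200.1115] [217.9587 185.6075] plain [176.6615 173.075 ]
top 10 patch [194.6213 182.4724] end corners [208.6633 199.2462] [216.7893 184.5576] plain [177.2792 173.5246]
top crop origin 170 144 x8
```

View pics/p4.png

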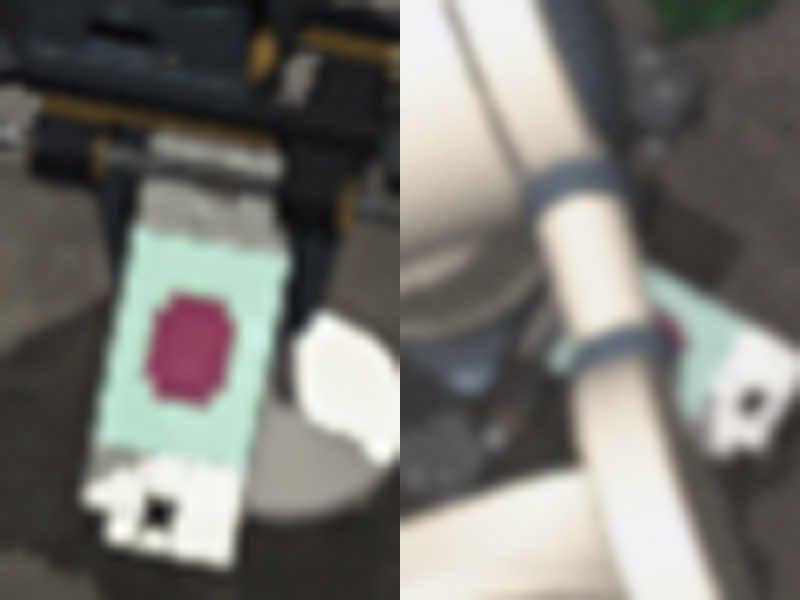

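The scene crop shows the slide label up, with its hole at (158,514) and right end corner at (235,568); the end is still lower than it would be if flat. I'll fit the remaining tilt from these points.

```bash
cat > fit.py <<'E'
from h import *
from workcell import manip
from scipy.optimize import least_squares
def fit(obs,hole_z=0):
    """obs: list of (cam, local slide point, pixel); fits pivot->centre distance, normal offset, pitch, yaw error"""
    st=manip.read_state(); C={n:manip.snapshot(n) for n in {o[0] for o in obs}}
    Rm=R.from_euler("xyz",st["orientation"]).as_matrix(); g=st["tool_pos"]-Rm[:,2]*manip.hold_point_z
    L=-Rm[:,0]; S=np.cross([0,0,1],L)
    def pt(q,l):
        a,d,u=q; La=L*np.cos(a)+np.array([0,0,np.sin(a)]); U=np.cross(La,S); return g+(d+l[0])*La+l[1]*S+(u+l[2])*U
    f=lambda q:np.concatenate([proj(C[n],[pt(q,l)])[0]-p for n,l,p in obs])
    r=least_squares(f,[0,.0275,0]); print("pitch deg",np.degrees(r.x[0]),"d,u mm",r.x[1:]*1e3,"resid px",r.fun.round(1)); print("centre",pt(r.x,[0,0,0]),"yaw L deg",np.degrees(np.arctan2(L[1],L[0])))
E
python3 - <<'E'
from fit import *
# local: x to notched end, y across (label up), z top
fit([("scene",(0,0,.003),(227.1,125.2)),("scene",(.054,0,.003),(204+158/8,82+514/8)),("scene",(.065,.025,.003),(204+235/8,82+567/8)),
("top",(.054,0,.003),(170+352/8,144+403/8)),("top",(.065,.025,.003),(170+403/8,144+350/8))])
E
```

```text
pitch deg -43.53775807406733 d,u mm [32.22819494 33.5748343 ] resid px [ 0.2  0.6  0.1  0.  -0.8 -0.5  0.  -0.8  0.   0.3]
centre [0.57229942 0.24001092 0.18463344] yaw L deg -117.63516805188345
```

Run:
```python
from h import *
from workcell import manip
np.set_printoptions(precision=4,suppress=True)
C={n:manip.snapshot(n) for n in("scene","top")}; st=manip.read_state(); print(st["time"])
for n in C: print(n,pose(C[n])[1])
def tri(a,b):
    (t1,d1),(t2,d2)=ray(C["scene"],[a]),ray(C["top"],[b]); A=np.c_[d1[0],-d2[0]]; k=np.linalg.lstsq(A,t2-t1,rcond=None)[0]
    p,q=t1+k[0]*d1[0],t2+k[1]*d2[0]; return (p+q)/2,np.linalg.norm(p-q)
print(tri((204+158/8,82+514/8),(170+352/8,144+403/8)))
print(tri((204+235/8,82+567/8),(170+403/8,144+350/8)))
Rm=R.from_euler("xyz",st["orientation"]).as_matrix(); g=st["tool_pos"]-Rm[:,2]*manip.hold_point_z
w=manip.snapshot("wrist"); L=-Rm[:,0]
for z in(0,.04): print("wrist row of grasp pt +z",proj(w,[g+[0,0,z]+L*.0],st))
cv2.imwrite("pics/w5.png",cv2.resize(w["image"][:,:,::-1],(800,600)))
```

```text
11.1
scene [ 0.4635 -0.5032  1.2277]
top [0.402  0.0469 1.4016]
(array([0.5518, 0.2036, 0.1494]), np.float64(0.0022469329157093357))
(array([0.5735, 0.1854, 0.1377]), np.float64(0.000695457074881248))
wrist row of grasp pt +z [[259.1859 241.1743]]
wrist row of grasp pt +z [[258.9355 280.395 ]]
```

View pics/w5.png

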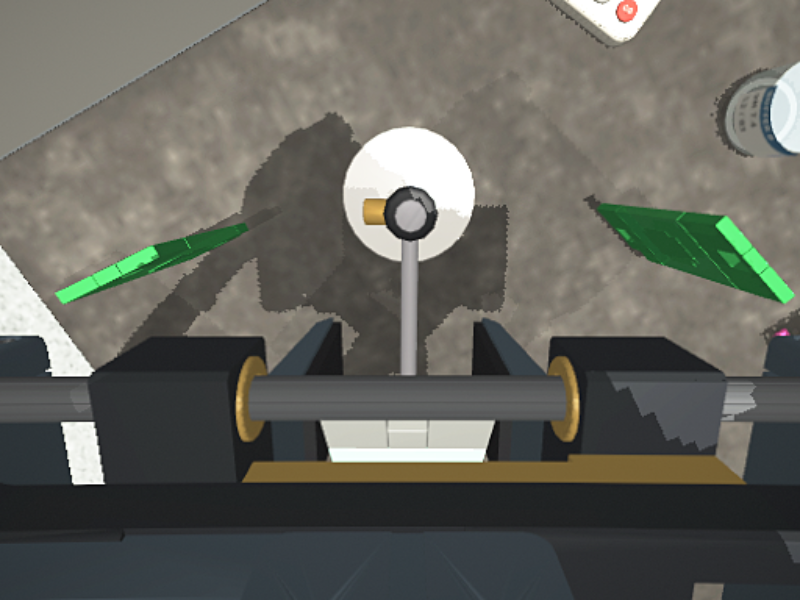

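The checks disagree with my assumption about the pivot. The triangulated hole is at (0.552,0.204,0.149), and the wrist view shows the plain band at rows 420-455 between the fingers. So the pitch is about -37° and the slide has ridden up some 30 mm in the fingers.

To mend this I'll go round the tip and bring the arm in above the slide's plain end, between the slide and the palm. Raising the hand then pushes that end down, which both levels and lowers the slide.

Call:
{"fn": "step_arm", "kwargs": {"deltas": [0, 0, -0.5, 0, -0.5, 0, -0.5, 0, -0.9, 0, 0, 0, -1, 0, 0, 0, -1, 0, 0, 0, -1, 0, 0, 0, -0.45, 0, 0, 0, 0, 0, 0, 0], "squeeze": 15}}

```text
time: 11.82
tool_pos: [0.5479, 0.1941, 0.1844]
orientation: [3.142, -0.0, 1.087]
contact_force: [1.7, 0.4, -0.5]
gripper_width: 0.0495
```

Call:
{"fn": "step_arm", "kwargs": {"deltas": [0, 0, 0.8, 0, 0, 0, 0.8, 0, 0, 0, 0.8, 0, 0, 0, 0.8, 0, 0, 0, 0.8, 0, 0, 0, 0, 0]}}

```text
time: 12.32
tool_pos: [0.548, 0.1958, 0.1014]
orientation: [-3.139, 0.002, 1.089]
contact_force: [-0.8, 0.1, -0.7]
gripper_width: 0.0495
```

Run:
```python
from h import *
from workcell import manip
np.set_printoptions(precision=4,suppress=True)
st=manip.read_state(); w=manip.snapshot("wrist"); s=manip.snapshot("scene"); print(st["tool_pos"],st["orientation"],st["contact_force"],st["gripper_width"])
Rm=R.from_euler("xyz",st["orientation"]).as_matrix(); v=np.array([.617,.329,0])-st["tool_pos"]; print("out",v@Rm[:,0],"lat",v@Rm[:,1])
p=proj(s,[st["tool_pos"]])[0].astype(int)
x0,y0=p[0]-36,p[1]-35; print(x0,y0)
cv2.imwrite("pics/w6.png",np.hstack([cv2.resize(w["image"][150:310,:,::-1][:,150:370],(440,375)),cv2.resize(s["image"][y0:y0+75,x0:x0+72,::-1],(360,375),interpolation=cv2.INTER_CUBIC)]))
```

```text
[0.548  0.1958 0.1014] [-3.1393  0.0017  1.0888] [-0.8238  0.1397 -0.6935] 0.049478002233593756
out 0.1501644579180647 lat -0.0003599562333521777
187 124
```

View pics/w6.png

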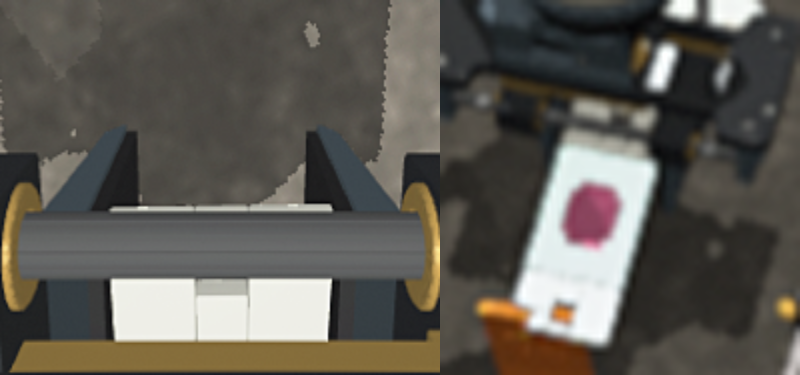

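```bash
sed -i 's/proj(C\[n\],\[pt(q,l)\])/proj(C[n],[pt(q,l)],st)/' fit.py
python3 - <<'E'
from fit import *
sc=[("scene",(.054,0,.003),(211.6,186.6)),("scene",(.065,.025,.003),(221,193.6)),("scene",(0,0,.003),(217.2,167)),("scene",(-.035,.025,.003),(230,155.6)),("scene",(-.035,-.025,.003),(210.6,152))]
w=[("wrist",(-.065,.025,.003),(316,238)),("wrist",(-.065,-.025,.003),(205,238)),("wrist",(-.048,-.006,.003),(248.5,276)),("wrist",(-.048,.006,.003),(273.5,276))]
fit(sc);fit(w);fit(sc+w)
E
```

```text
pitch deg -16.47963634773346 d,u mm [44.3463772  36.30371895] resid px [ 0.2  0.6 -0.6 -0.1 -0.1 -0.3  0.1  0.1  0.5 -0.3]
centre [0.52450396 0.14922693 0.14481254] yaw L deg -117.6157313070262
pitch deg 14.045600843592448 d,u mm [59.11420612 24.1595781 ] resid px [-1.6  0.2 -1.3  0.1 -2.8 -0.1 -1.2 -0.1]
centre [0.52541721 0.15039018 0.16086826] yaw L deg -117.61609067549314
pitch deg -1.9331060266184166 d,u mm [52.24247404 22.82687541] resid px [-0.2 -1.4 -1.1 -2.4  0.2 -0.4  0.6  1.4  1.2  1.  -1.1  2.2 -1.8  2.2
 -2.4 -2.1 -1.5 -2.1]
centre [0.52486765 0.14898627 0.14438289] yaw L deg -117.62096790653398
```

The wrist crop shows the plain end at about row 206 behind the rod. The scene crop shows the frosted hole at (563,313), with the orange look-alike just behind it. The slide now seems much flatter, perhaps nudged there, so I'll lift away. Then I'll measure the pitch from the same scene camera at several tool yaws, which cancels calibration bias.

Call:
{"fn": "step_arm", "kwargs": {"deltas": [0.3, 0, -0.8, 0, 0, 0, -0.8, 0, 0, 0, -0.8, 0, 0, 0, -0.8, 0, 0, 0, -0.8, 0, 0, 0, -0.8, 0, 0, 0, -0.8, 0, 0, 0, -0.9, 0, 0, 0, 0, 0, 0, 0, 0, 0]}}

```text
time: 13.45
tool_pos: [0.552, 0.201, 0.2348]
orientation: [3.14, -0.002, 1.089]
contact_force: [0.1, -0.0, -1.0]
gripper_width: 0.0498
```

```bash
cat > cap.py <<'E'
import sys,pickle
from h import *
from workcell import manip
np.set_printoptions(precision=4,suppress=True)
st=manip.read_state(); D={"st":st,**{n:manip.snapshot(n) for n in("scene","top")}}
pickle.dump(D,open(f"cap{sys.argv[1]}.pkl","wb")); print(st["tool_pos"],st["orientation"],st["gripper_width"])
for n in("scene","top"):
    im=D[n]["image"].astype(int)
    m=((im[:,:,0]-im[:,:,1]>35)&(im[:,:,2]-im[:,:,1]>0)).astype(np.uint8); k=cv2.connectedComponentsWithStats(m)
    print(n,"purple",[(k[3][i].round(1),k[2][i,4]) for i in range(1,k[0]) if 15<k[2][i,4]<400])
    m=((im[:,:,0]-im[:,:,2]>80)&(im[:,:,1]-im[:,:,2]>15)).astype(np.uint8); k=cv2.connectedComponentsWithStats(m)
    print(n,"orange",[(k[3][i].round(1),k[2][i,4]) for i in range(1,k[0]) if 30<k[2][i,4]<800])
s0=np.load("pics/scene0.npy").astype(int); m=((s0[:,:,0]-s0[:,:,2]>80)&(s0[:,:,1]-s0[:,:,2]>15)).astype(np.uint8); k=cv2.connectedComponentsWithStats(m)
print("orange at start",[(k[3][i].round(1),k[2][i,4]) for i in range(1,k[0]) if 30<k[2][i,4]<800])
E
python3 cap.py a
```

```text
[0.552  0.201  0.2348] [ 3.1397 -0.0018  1.0886] 0.049810499622630976
scene purple [(array([213.9, 135.2]), np.int32(131)), (array([250.2, 225.7]), np.int32(38))]
scene orange []
top purple []
top orange [(array([459.8, 175.7]), np.int32(200)), (array([260.8, 224.8]), np.int32(563))]
orange at start [(array([206.5, 189.8]), np.int32(429))]
```

Call:
{"fn": "step_arm", "kwargs": {"deltas": [0, 0, 0, -1, 0, 0, 0, -1, 0, 0, 0, -1, 0, 0, 0, -1, 0, 0, 0, -1, 0, 0, 0, -1, 0, 0, 0, -1, 0, 0, 0, -1, 0, 0, 0, -1, 0, 0, 0, -1]}}

```text
time: 14.38
tool_pos: [0.551, 0.2007, 0.2325]
orientation: [-3.14, -0.0, 1.893]
contact_force: [0.5, 0.8, -1.2]
gripper_width: 0.0499
```

Call:
{"fn": "step_arm", "kwargs": {"deltas": [0, 0, 0, -1, 0, 0, 0, -1, 0, 0, 0, -1, 0, 0, 0, -1, 0, 0, 0, -1, 0, 0, 0, -1, 0, 0, 0, -1, 0, 0, 0, -1, 0, 0, 0, -1, 0, 0, 0, 0]}}

```text
time: 15.22
tool_pos: [0.551, 0.2006, 0.2325]
orientation: [-3.14, -0.001, 2.613]
contact_force: [-0.2, -0.3, -1.3]
gripper_width: 0.0498
```

```bash
python3 cap.py b
```

```text
[0.551  0.2006 0.2325] [-3.1403 -0.0012  2.6127] 0.04977042758865503
scene purple [(array([240.7, 123.6]), np.int32(104)), (array([250.2, 225.7]), np.int32(38))]
scene orange []
top purple []
top orange [(array([459.8, 175.7]), np.int32(200)), (array([260.7, 224.8]), np.int32(570))]
orange at start [(array([206.5, 189.8]), np.int32(429))]
```

Call:
{"fn": "step_arm", "kwargs": {"deltas": [0, 0, 0, -1, 0, 0, 0, -1, 0, 0, 0, -1, 0, 0, 0, -1, 0, 0, 0, -1, 0, 0, 0, -1, 0, 0, 0, -1, 0, 0, 0, -1, 0, 0, 0, -1, 0, 0, 0, -1]}}

```text
time: 16.15
tool_pos: [0.5513, 0.2007, 0.2331]
orientation: [3.142, -0.001, -2.874]
contact_force: [0.6, 0.1, -0.4]
gripper_width: 0.0497
```

Call:
{"fn": "step_arm", "kwargs": {"deltas": [0, 0, 0, -1, 0, 0, 0, -1, 0, 0, 0, -1, 0, 0, 0, -1, 0, 0, 0, -1, 0, 0, 0, -1, 0, 0, 0, -1, 0, 0, 0, -1, 0, 0, 0, -1, 0, 0, 0, 0]}}

```text
time: 16.98
tool_pos: [0.5514, 0.2007, 0.2332]
orientation: [3.141, -0.0, -2.153]
contact_force: [0.3, 0.8, -0.3]
gripper_width: 0.05
```

```bash
python3 cap.py c
cat > mont.py <<'E'
import sys,pickle
from h import *
from workcell import manip
out=[]
for k in sys.argv[2:]:
    D=pickle.load(open(f"cap{k}.pkl","rb")); st=D["st"]; Rm=R.from_euler("xyz",st["orientation"]).as_matrix(); c=st["tool_pos"]-.04*Rm[:,2]-.06*Rm[:,0]
    for n in("scene","top"):
        p=proj(D[n],[c])[0].astype(int)-[33,37]; print(k,n,"origin",p)
        out.append(cv2.resize(D[n]["image"][p[1]:p[1]+75,p[0]:p[0]+66,::-1],(264,300),interpolation=cv2.INTER_CUBIC))
cv2.imwrite(sys.argv[1],np.vstack([np.hstack(out[0::2]),np.hstack(out[1::2])]))
E
python3 mont.py pics/m1.png a b c
```

```text
[0.5514 0.2007 0.2332] [ 3.1412 -0.0004 -2.1531] 0.04999870659576208
scene purple [(array([250.2, 225.7]), np.int32(38))]
scene orange []
top purple []
top orange [(array([459.8, 175.7]), np.int32(202)), (array([260.7, 224.8]), np.int32(569))]
orange at start [(array([206.5, 189.8]), np.int32(429))]
a scene origin [180 101]
a top origin [195 161]
b scene origin [211  87]
b top origin [187 133]
c scene origin [196  62]
c top origin [159 140]
```

View pics/m1.png

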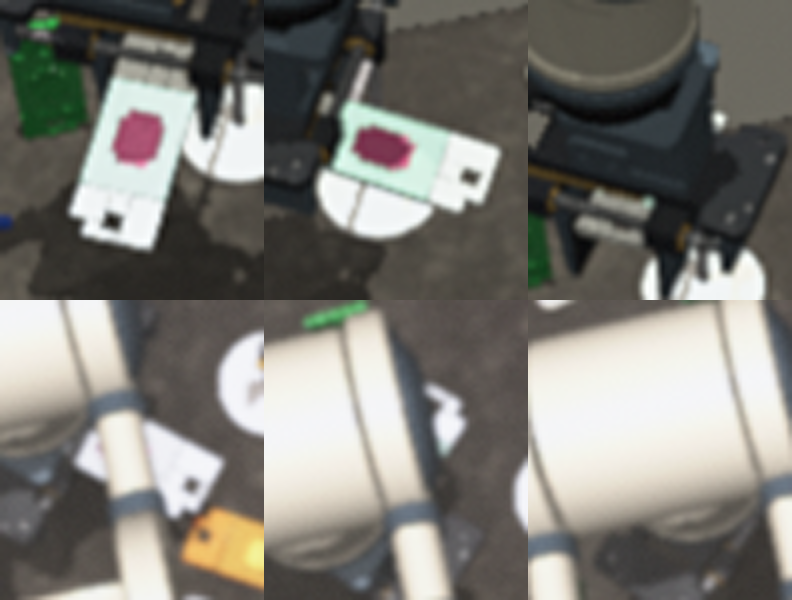

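The montage (a, b, c are yaws 62°, 150°, 237°) shows the label face up and the notch corner at the frosted end. In view a the hole is at (113,221) and the end corner at (153,249). In view b the hole is at (471,177) and the corner at (500,149).

It also shows the orange look-alike lying down in the top view at (225,540). My lowering move must have tipped it over. Now I'll fit the pose.

```bash
cat > fit2.py <<'E'
import pickle
from h import *
from scipy.optimize import least_squares
def fit2(obs,loss="linear"):
    """obs (cap, cam, local point, pixel) -> pitch, roll(about L), yaw error, d, u"""
    D={k:pickle.load(open(f"cap{k}.pkl","rb")) for k in {o[0] for o in obs}}
    def pt(k,q,l):
        st=D[k]["st"]; Rm=R.from_euler("xyz",st["orientation"]).as_matrix(); g=st["tool_pos"]-Rm[:,2]*.0188
        a,d,u,e,f=q; B=np.c_[-Rm[:,0],Rm[:,1],-Rm[:,2]]@R.from_euler("zyx",[e,-a,0]).as_matrix()
        return g+B@(np.array([d,f,u])+l)
    fun=lambda q:np.concatenate([proj(D[k][n],[pt(k,q,l)],D[k]["st"])[0]-p for k,n,l,p in obs])
    r=least_squares(fun,[0,.05,.025,0,0],loss=loss); cov=np.linalg.inv(r.jac.T@r.jac)*r.fun.var(); s=np.sqrt(np.diag(cov))
    print("pitch %.1f±%.1f yawerr %.1f±%.1f deg"%tuple(np.degrees([r.x[0],s[0],r.x[3],s[3]])),"d,u,lat mm",(r.x[[1,2,4]]*1e3).round(1),(s[[1,2,4]]*1e3).round(1)); print(r.fun.round(1))
    return r.x
E
cat > obs.py <<'E'
A=[("a","scene",(.054,0,.003),(208.25,156.25)),("a","scene",(.065,.025,.003),(218.25,163.25)),("a","scene",(.055,-.025,.003),(197.5,154)),("a","scene",(-.035,.025,.003),(229.5,124)),("a","scene",(-.035,-.025,.003),(209.5,119.75)),("a","scene",(0,0,.003),(213.9,135.2))]
T=[("a","top",(.054,0,.003),(242.75,207.25)),("a","top",(.065,.025,.003),(251,201.5))]
B=[("b","scene",(.054,0,.003),(262.75,131.25)),("b","scene",(.065,.025,.003),(270,124.25)),("b","scene",(.065,-.015,.003),(266,138.5)),("b","scene",(.055,-.025,.003),(260.5,140.25)),("b","scene",(.035,.025,.003),(257,119.5)),("b","scene",(.035,-.025,.003),(253,137)),("b","scene",(-.035,.025,.003),(233.25,112.75)),("b","scene",(-.035,-.025,.003),(228.75,129.5)),("b","scene",(0,0,.003),(240.7,123.6))]
E
python3 - <<'E'
from fit2 import *
from obs import *
fit2(A+T);fit2(A+B);fit2(A+T+B)
D=pickle.load(open("capc.pkl","rb"))["top"]; im=D["image"].astype(int)
m=((im[:,:,0]-im[:,:,2]>80)&(im[:,:,1]-im[:,:,2]>15)).astype(np.uint8)
print("orange px now",[cv2.minAreaRect(c) for c in cv2.findContours(m,0,2)[0] if cv2.contourArea(c)>60])
t0=np.load("pics/top0.npy").astype(int); m=((t0[:,:,0]-t0[:,:,2]>60)&(t0[:,:,1]-t0[:,:,2]>10)).astype(np.uint8)
print("at start",[cv2.minAreaRect(c) for c in cv2.findContours(m,0,2)[0] if cv2.contourArea(c)>15], onz(D,[(260.7,224.8)],.003))
E
```

```text
pitch -10.2±1.5 yawerr -1.5±0.5 deg d,u,lat mm [47.8 31.7  2.5] [1.1 2.5 0.9]
[-0.3  0.1 -1.1  0.  -0.1  0.3 -0.   0.2 -0.6 -0.2  0.9  0.   0.2 -0.7
 -0.3 -0.7]
pitch -7.8±2.2 yawerr 0.2±1.1 deg d,u,lat mm [48.8 24.7 -0.3] [1.3 3.1 1.6]
[-0.   0.4 -0.7 -0.   0.1  0.9 -0.7  0.8 -1.3  1.   0.6  0.7  0.7 -0.1
  0.8  0.1  0.1 -0.8  0.4 -0.4  1.7  0.9 -0.3  0.1 -2.6 -1.5 -4.7 -1.7
  0.8  0.5]
pitch -7.5±2.0 yawerr -0.1±1.0 deg d,u,lat mm [49.1 24.8 -0.1] [1.2 3.  1.5]
[-0.3  0.4 -1.  -0.  -0.1  0.8 -0.7  0.9 -1.3  1.   0.5  0.7  0.  -0.6
 -0.6 -0.8  0.7 -0.   0.9  0.1  0.2 -0.7  0.4 -0.4  1.8  0.9 -0.3  0.2
 -2.4 -1.5 -4.7 -1.7  0.9  0.5]
orange px now [((260.5, 224.5), (38.57978057861328, 15.17893123626709), 18.434947967529297), ((460.0, 175.5), (15.0, 14.0), 90.0)]
at start [((238.60000610351562, 215.6999969482422), (4.7434163093566895, 16.12761688232422), 18.434946060180664), ((460.0, 175.5), (17.0, 18.0), 90.0)] [[0.46359025 0.05885156 0.003     ]]
```

Leaving out the occluded points, the pitch is about -9°, with the slide 27 mm above the grasp point and its centre 48 mm ahead of it. The orange look-alike did topple; it lies on the bench at (0.46,0.06), well clear.

The frosted end is now above stand_2's arm, reaching towards the upright. I'll lower the hand slowly so the collar lifts that end, and stop when the slide seats on collar and tip together, since both are at nearly the same height.

Call:
{"fn": "step_arm", "kwargs": {"deltas": [0.3, 0, 0, -0.63, 0, 0, 0, -0.63, 0, 0, 0.78, 0, 0, 0, 0.78, 0, 0, 0, 0.78, 0, 0, 0, 0.78, 0, 0, 0, 0.5, 0, 0, 0, 0, 0, 0, 0, 0, 0]}}

```text
time: 17.83
tool_pos: [0.5481, 0.1958, 0.1611]
orientation: [3.141, -0.0, -2.055]
contact_force: [1.2, 0.2, 0.3]
gripper_width: 0.0499
```

Call:
{"fn": "step_arm", "kwargs": {"deltas": [0, 0, 0.1, 0, 0, 0, 0.1, 0, 0, 0, 0, 0]}}

```text
time: 18.08
tool_pos: [0.5484, 0.1958, 0.1574]
orientation: [-3.141, 0.0, -2.054]
contact_force: [-0.1, 0.2, -0.8]
gripper_width: 0.0495
```

Call:
{"fn": "step_arm", "kwargs": {"deltas": [0, 0, 0.1, 0, 0, 0, 0.1, 0, 0, 0, 0, 0]}}

```text
time: 18.33
tool_pos: [0.5481, 0.1958, 0.1528]
orientation: [3.141, -0.0, -2.054]
contact_force: [0.2, 0.2, -0.0]
gripper_width: 0.0494
```

Call:
{"fn": "step_arm", "kwargs": {"deltas": [0, 0, 0.1, 0, 0, 0, 0.1, 0, 0, 0, 0, 0]}}

```text
time: 18.58
tool_pos: [0.548, 0.1957, 0.1487]
orientation: [3.141, -0.0, -2.054]
contact_force: [0.0, -0.4, 0.0]
gripper_width: 0.0499
```

Call:
{"fn": "step_arm", "kwargs": {"deltas": [0, 0, 0.1, 0, 0, 0, 0.1, 0, 0, 0, 0, 0]}}

```text
time: 18.83
tool_pos: [0.5482, 0.1957, 0.1449]
orientation: [3.142, -0.0, -2.054]
contact_force: [-0.1, -0.8, 1.2]
gripper_width: 0.0498
```

Call:
{"fn": "step_arm", "kwargs": {"deltas": [0, 0, 0.1, 0, 0, 0, 0, 0, 0, 0, 0, 0]}}

```text
time: 19.08
tool_pos: [0.5483, 0.1958, 0.1431]
orientation: [-3.142, 0.0, -2.054]
contact_force: [-0.1, -0.6, 0.7]
gripper_width: 0.0497
```

Call:
{"fn": "step_arm", "kwargs": {"deltas": [0, 0, 0.1, 0, 0, 0, 0, 0, 0, 0, 0, 0]}}

```text
time: 19.33
tool_pos: [0.5482, 0.1958, 0.1411]
orientation: [-3.142, -0.0, -2.054]
contact_force: [-0.9, -1.2, 1.3]
gripper_width: 0.0495
```

```bash
cat > wr.py <<'E'
from h import *
from workcell import manip
import time
np.set_printoptions(precision=3,suppress=True)
a=[]
for i in range(6):
    st=manip.read_state(); Rm=R.from_euler("xyz",st["orientation"]).as_matrix(); a.append(np.r_[Rm.T@st["contact_force"],Rm.T@st["ft_torque"]]); manip.snapshot("top")
print("z",st["tool_pos"][2],"tool-frame wrench",np.mean(a,0),"sd",np.std(a,0))
im=manip.snapshot("wrist")["image"]
# plain-end visibility in wrist: brightness profile down centre-left column
print("rows of bright->dark col 240:",np.where(np.abs(np.diff(im[200:320,240].astype(int).sum(1)))>90)[0]+200)
E
python3 wr.py
```

```text
z 0.14113648362156145 tool-frame wrench [ 0.725  0.036 -1.205 -0.031 -0.041  0.065] sd [0.513 0.359 0.368 0.031 0.026 0.029]
rows of bright->dark col 240: [228 239 268 294 295]
```

Call:
{"fn": "step_arm", "kwargs": {"deltas": [0, 0, 0.1, 0, 0, 0, 0, 0, 0, 0, 0, 0]}}

```text
time: 19.93
tool_pos: [0.5482, 0.1958, 0.139]
orientation: [3.142, -0.0, -2.054]
contact_force: [-0.4, 0.4, 1.3]
gripper_width: 0.0495
```

Call:
{"fn": "step_arm", "kwargs": {"deltas": [0, 0, 0.1, 0, 0, 0, 0, 0, 0, 0, 0, 0]}}

```text
time: 20.18
tool_pos: [0.5482, 0.1958, 0.1371]
orientation: [-3.142, 0.0, -2.054]
contact_force: [0.3, 0.0, 2.8]
gripper_width: 0.0497
```

```bash
python3 wr.py
```

```text
z 0.13710555840955801 tool-frame wrench [-0.388 -0.129 -2.019 -0.048 -0.146  0.014] sd [0.302 0.372 0.588 0.042 0.03  0.017]
rows of bright->dark col 240: [230 239 268 294 295]
```

Call:
{"fn": "step_arm", "kwargs": {"deltas": [0, 0, 0.1, 0, 0, 0, 0, 0, 0, 0, 0, 0]}}

```text
time: 20.78
tool_pos: [0.5482, 0.1958, 0.135]
orientation: [3.142, -0.0, -2.054]
contact_force: [-0.1, -0.3, 1.5]
gripper_width: 0.0501
```

```bash
python3 wr.py
```

```text
z 0.13511553635070994 tool-frame wrench [ 0.457 -0.187 -1.508 -0.023 -0.139  0.019] sd [0.357 0.401 0.311 0.022 0.039 0.02 ]
rows of bright->dark col 240: [231 239 268 294 295]
```

The wrench (about 2 N, 0.14 N m) puts the contact near the collar and shows the slide pivoting as intended. I'll continue until it seats.

Call:
{"fn": "step_arm", "kwargs": {"deltas": [0, 0, 0.1, 0, 0, 0, 0, 0, 0, 0, 0, 0]}}

```text
time: 21.38
tool_pos: [0.5482, 0.1958, 0.133]
orientation: [3.142, 0.0, -2.054]
contact_force: [0.7, -0.2, 3.2]
gripper_width: 0.0499
```

```bash
python3 wr.py
```

```text
z 0.13309185059895126 tool-frame wrench [-0.459 -0.291 -1.886 -0.041 -0.158  0.041] sd [0.405 0.457 0.769 0.024 0.036 0.058]
rows of bright->dark col 240: [231 239 268 294 295]
```

Call:
{"fn": "step_arm", "kwargs": {"deltas": [0, 0, 0.1, 0, 0, 0, 0, 0, 0, 0, 0, 0]}}

```text
time: 21.98
tool_pos: [0.5481, 0.1958, 0.131]
orientation: [3.141, -0.0, -2.054]
contact_force: [0.1, -0.0, 2.6]
gripper_width: 0.0497
```

```bash
python3 wr.py
```

```text
z 0.131077549074557 tool-frame wrench [ 0.211 -0.567 -1.857 -0.057 -0.106  0.026] sd [0.44  0.345 0.493 0.034 0.048 0.022]
rows of bright->dark col 240: [232 239 268 294 295]
```

About 13 mm of travel in contact should give roughly 9°. I'll lift and re-measure at the two useful yaws.

Call:
{"fn": "step_arm", "kwargs": {"deltas": [0, 0, -1, 0, 0, 0, -1, 0, 0, 0, -1, 0, 0, 0, -1, 0, 0, 0, -1, 0.2, 0, 0, 0, 1, 0, 0, 0, 1, 0, 0, 0, 1, 0, 0, 0, 1, 0, 0, 0, 1]}}

```text
time: 23.17
tool_pos: [0.5479, 0.1957, 0.2309]
orientation: [3.141, -0.001, -2.474]
contact_force: [-0.1, -0.4, -0.8]
gripper_width: 0.0495
```

Call:
{"fn": "step_arm", "kwargs": {"deltas": [0, 0, 0, 1, 0, 0, 0, 1, 0, 0, 0, 1, 0, 0, 0, 1, 0, 0, 0, 1, 0, 0, 0, 1, 0, 0, 0, 1, 0, 0, 0, 1, 0, 0, 0, 1, 0, 0, 0, 1]}}

```text
time: 24.0
tool_pos: [0.5479, 0.1958, 0.2309]
orientation: [-3.141, -0.001, 3.01]
contact_force: [-0.4, 1.2, -0.9]
gripper_width: 0.0495
```

Call:
{"fn": "step_arm", "kwargs": {"deltas": [0, 0, 0, 1, 0, 0, 0, 1, 0, 0, 0, 1, 0, 0, 0, 1, 0, 0, 0, 1, 0, 0, 0, 0]}}

```text
time: 24.5
tool_pos: [0.5479, 0.1957, 0.2309]
orientation: [-3.141, -0.0, 2.609]
contact_force: [-0.9, -0.3, -0.5]
gripper_width: 0.0501
```

```bash
python3 cap.py d|head -2
```

```text
[0.5479 0.1957 0.2309] [-3.1411 -0.0005  2.6093] 0.05006602601915585
scene purple [(array([239.7, 123.1]), np.int32(101)), (array([250.2, 225.7]), np.int32(38))]
```

Call:
{"fn": "step_arm", "kwargs": {"deltas": [0, 0, 0, 1, 0, 0, 0, 1, 0, 0, 0, 1, 0, 0, 0, 1, 0, 0, 0, 1, 0, 0, 0, 1, 0, 0, 0, 1, 0, 0, 0, 1, 0, 0, 0, 1, 0, 0, 0, 1]}}

```text
time: 25.43
tool_pos: [0.5481, 0.1958, 0.231]
orientation: [-3.141, -0.0, 1.813]
contact_force: [0.4, 0.7, -0.8]
gripper_width: 0.0497
```

Call:
{"fn": "step_arm", "kwargs": {"deltas": [0, 0, 0, 1, 0, 0, 0, 1, 0, 0, 0, 1, 0, 0, 0, 1, 0, 0, 0, 1, 0, 0, 0, 1, 0, 0, 0, 1, 0, 0, 0, 1, 0, 0, 0, 0]}}

```text
time: 26.18
tool_pos: [0.5481, 0.1958, 0.231]
orientation: [-3.141, 0.0, 1.172]
contact_force: [-0.3, -0.0, -0.7]
gripper_width: 0.0495
```

```bash
python3 cap.py e|head -2
cat > meas.py <<'E'
# automatic outline of the bright slide in cap k scene view: polygon corners
import sys,pickle
from h import *
for k in sys.argv[1:]:
    D=pickle.load(open(f"cap{k}.pkl","rb")); im=D["scene"]["image"]; st=D["st"]
    Rm=R.from_euler("xyz",st["orientation"]).as_matrix(); c=st["tool_pos"]-.0458*Rm[:,2]-.06*Rm[:,0]; p=proj(D["scene"],[c])[0].astype(int)-[33,37]
    big=cv2.resize(im[p[1]:p[1]+75,p[0]:p[0]+66],None,fx=4,fy=4,interpolation=cv2.INTER_CUBIC)
    v=big.min(2); m=(v>120).astype(np.uint8)
    g=big.astype(int); m|=((g[:,:,0]-g[:,:,1]>30)).astype(np.uint8)
    for cc in sorted(cv2.findContours(m,0,2)[0],key=cv2.contourArea)[-3:]:
        a=cv2.approxPolyDP(cc,5,True).reshape(-1,2); print(k,cv2.contourArea(cc),((a+.5)/4-.5+p).round(1).tolist())
    # dark hole near the predicted frosted hole
    h=proj(D["scene"],[st["tool_pos"]-.0488*Rm[:,2]-.102*Rm[:,0]])[0]; q=((h+.5-p)*4).astype(int); r=v[q[1]-20:q[1]+20,q[0]-20:q[0]+20].astype(float)
    w=np.clip(150-r,0,None); n,l,s,ce=cv2.connectedComponentsWithStats((w>40).astype(np.uint8)); print(k,"hole pred",h.round(1),[(((ce[i]+q-20+.5)/4-.5+p).round(1).tolist(),s[i,4]) for i in range(1,n)])
E
python3 meas.py a b d e
```

```text
[0.5481 0.1958 0.231 ] [-3.1414  0.0001  1.1719] 0.049464479398061256
scene purple [(array([214.4, 135.6]), np.int32(107)), (array([250.2, 225.7]), np.int32(38))]
a 2.0 [[189.1, 108.9], [190.6, 108.9]]
a 554.0 [[211.1, 110.4], [211.1, 111.9], [224.4, 114.6], [227.1, 113.4], [222.1, 111.1]]
a 20753.0 [[245.4, 121.9], [240.1, 122.1], [239.6, 131.6], [237.4, 129.9], [237.9, 123.1], [236.4, 122.1], [235.1, 128.6], [230.4, 135.1], [228.6, 124.1], [224.4, 118.4], [209.9, 115.6], [196.9, 152.6], [200.4, 155.9], [199.9, 158.9], [217.4, 162.6], [224.9, 139.1], [234.1, 145.6], [245.4, 145.1]]
a hole pred [208.  151.5] [([207.6, 155.3], np.int32(115))]
b 56.0 [[226.9, 110.9], [225.6, 113.9]]
b 16935.5 [[235.4, 102.1], [229.9, 114.6], [230.4, 121.6], [227.6, 128.6], [224.9, 129.1], [223.6, 132.4], [226.4, 140.6], [234.4, 145.6], [241.4, 146.1], [249.9, 142.9], [253.4, 138.1], [259.6, 139.6], [261.4, 136.9], [265.1, 137.4], [269.4, 123.6], [235.1, 112.6], [237.4, 103.4]]
b hole pred [262.  126.7] [([266.3, 121.7], np.int32(11)), ([262.0, 130.5], np.int32(104))]
d 66.0 [[226.1, 112.9], [224.6, 116.4]]
d 16755.5 [[234.9, 104.1], [229.1, 116.1], [229.6, 122.9], [227.4, 129.9], [224.1, 131.1], [223.6, 134.6], [229.6, 143.6], [235.1, 145.9], [243.4, 145.9], [249.9, 142.9], [254.4, 136.1], [258.4, 136.9], [260.4, 133.9], [264.1, 133.9], [269.4, 120.4], [235.4, 113.4], [234.4, 111.1], [236.6, 105.1]]
d hole pred [261.2 129.2] [([261.4, 127.6], np.int32(129)), ([265.5, 133.2], np.int32(29))]
e 2.0 [[240.1, 120.4]]
e 346.0 [[210.1, 113.9], [226.4, 116.4]]
e 18913.5 [[198.1, 152.6], [201.6, 154.4], [203.1, 158.1], [218.9, 160.6], [225.1, 139.4], [234.1, 145.6], [246.4, 144.9], [246.4, 123.1], [240.1, 123.6], [239.6, 131.6], [237.1, 129.4], [237.6, 125.1], [235.9, 125.1], [232.9, 135.4], [230.1, 137.4], [225.6, 121.6], [208.9, 119.6]]
e hole pred [210.6 155.2] [([209.5, 154.3], np.int32(156)), ([208.1, 159.6], np.int32(78))]
```

Run:
```python
from fit2 import *
H,Cn,N1,N2,P=(.054,0,.003),(.065,.025,.003),(.055,-.025,.003),(.065,-.015,.003),(0,0,.003)
px={"a":[(207.6,155.3),(217.4,162.6),(196.9,152.6),(199.9,158.9),(213.9,135.2)],"b":[(262,130.5),(269.4,123.6),(259.6,139.6),(265.1,137.4),(240.7,123.6)],
"d":[(261.4,127.6),(269.4,120.4),(258.4,136.9),(264.1,133.9),(239.7,123.1)],"e":[(209.5,154.3),(218.9,160.6),(198.1,152.6),(203.1,158.1),(214.4,135.6)]}
for ks in("ab","de","b","d"): print(ks); fit2([(k,"scene",l,p) for k in ks for l,p in zip((H,Cn,N1,N2,P),px[k])])
```

```text
ab
pitch -7.0±1.3 yawerr -0.2±0.6 deg d,u,lat mm [46.9 25.4 -1. ] [0.7 2.3 1.1]
[ 0.2 -0.  -0.3 -0.7  0.3  0.8  0.2 -0.7  0.4 -0.5  0.4  0.4  0.5  0.4
  0.2 -0.1  0.   0.  -0.2  0.2]
de
pitch 3.3±1.4 yawerr -0.8±0.8 deg d,u,lat mm [51.7 27.5  0.2] [0.9 2.6 1.4]
[ 0.4  0.6  0.1  0.4  0.6 -0.   0.4  0.5 -0.1  0.1  0.2 -0.1  0.7 -0.8
  0.6  0.4 -1.1 -0.9  0.5 -0.3]
b
pitch -9.2±1.3 yawerr 1.0±0.7 deg d,u,lat mm [45.  21.2  2.7] [0.6 7.2 4.8]
[ 0.2  0.2 -0.   0.3  0.2 -0.3 -0.1 -0.1 -0.3 -0. ]
d
pitch 6.1±1.0 yawerr -2.1±0.5 deg d,u,lat mm [53.2 25.4  1.1] [2.5 6.  4.3]
[ 0.1  0.3  0.1  0.   0.  -0.4 -0.1  0.1 -0.1  0. ]
```

The pitch went from about -8° to about +3°. Now I'll turn to the final yaw, carry it over to the panel at this height and measure again there.

Call:
{"fn": "step_arm", "kwargs": {"deltas": [0, 0, 0, -1, 0, 0, 0, -1, 0, 0, 0, -1, 0, 0, 0, -1, 0, 0, 0, -1, 0, 0, 0, -1, 0, 0, 0, -1, 0, 0, 0, -1, 0, 0, 0, -0.2, 0, 0, 0, 0]}}

```text
time: 27.12
tool_pos: [0.5482, 0.1958, 0.2311]
orientation: [-3.142, 0.0, 1.831]
contact_force: [-0.2, 1.3, -0.7]
gripper_width: 0.0498
```

Call:
{"fn": "step_arm", "kwargs": {"deltas": [-0.8, -0.6, 0, 0, -0.8, -0.6, 0, 0, -0.8, -0.6, 0, 0, -0.8, -0.6, 0, 0, -0.8, -0.6, 0, 0, -0.8, -0.6, 0, 0, -0.8, -0.6, 0, 0, -0.8, -0.6, 0, 0, -0.8, -0.6, 0, 0, -0.8, -0.6, 0, 0]}}

```text
time: 27.95
tool_pos: [0.4727, 0.0096, 0.2312]
orientation: [3.141, 0.0, 1.828]
contact_force: [0.0, -0.5, -0.3]
gripper_width: 0.0499
```

Call:
{"fn": "step_arm", "kwargs": {"deltas": [-0.8, -0.6, 0, 0, -0.8, -0.6, 0, 0, -0.8, -0.6, 0, 0, -0.8, -0.6, 0, 0, -0.8, -0.6, 0, 0, -0.8, -0.6, 0, 0, -0.8, -0.6, 0, 0, -0.6, -0.4, 0, 0, 0, 0, 0, 0, 0, 0, 0, 0]}}

```text
time: 28.78
tool_pos: [0.4158, -0.1333, 0.2312]
orientation: [3.141, 0.0, 1.827]
contact_force: [-0.1, 1.3, -0.4]
gripper_width: 0.0498
```

```bash
python3 cap.py f|head -4; python3 meas.py f
python3 - <<'E'
import pickle
from h import *
D=pickle.load(open("capf.pkl","rb")); st=D["st"]; Rm=R.from_euler("xyz",st["orientation"]).as_matrix(); c=st["tool_pos"]-.0458*Rm[:,2]-.06*Rm[:,0]
out=[]
for n in("scene","top"):
    p=proj(D[n],[c])[0].astype(int)-[33,45]; print(n,p)
    out.append(cv2.resize(D[n]["image"][p[1]:p[1]+99,p[0]:p[0]+66,::-1],(400,600),interpolation=cv2.INTER_CUBIC))
cv2.imwrite("pics/m2.png",np.hstack(out))
E
```

```text
[ 0.4158 -0.1333  0.2312] [3.1414 0.     1.8269] 0.04982673652631911
scene purple [(array([250.2, 225.7]), np.int32(38)), (array([198.4, 281.5]), np.int32(194))]
scene orange [(array([206.9, 210.8]), np.int32(200)), (array([208.6, 236.3]), np.int32(94))]
top purple []
f 798.0 [[199.1, 257.4], [179.1, 266.6], [177.9, 268.9], [198.6, 259.6]]
f 4032.5 [[167.6, 280.9], [167.6, 323.4], [178.1, 323.4], [176.1, 309.1], [169.4, 295.9], [172.9, 291.9], [171.9, 285.4]]
f 38550.0 [[180.1, 273.6], [186.9, 290.1], [174.6, 296.1], [174.4, 298.4], [182.6, 315.4], [179.6, 316.4], [182.9, 323.4], [233.4, 323.4], [233.4, 307.1], [225.1, 292.4], [219.9, 289.6], [213.6, 276.1], [209.9, 276.4], [202.1, 262.6]]
f hole pred [210.5 304.7] []
scene [168 241]
top [317 187]
```

View pics/m2.png

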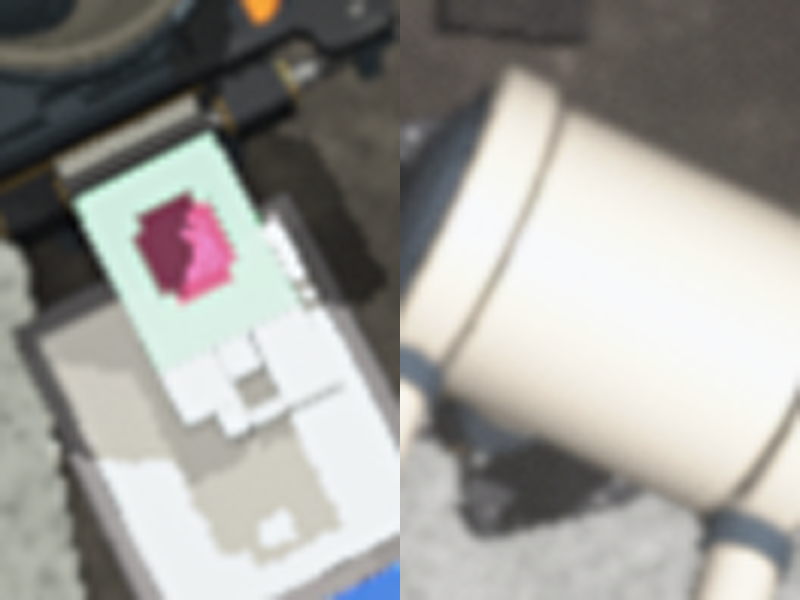

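The scene crop shows the slide label up over the panel, its notched end towards the blue stripe. The hole is at (256,387), the end corner at (343,386) and the notch corners at (186,424) and (235,437). I'll fit all views together.

Run:
```python
from fit2 import *
H,Cn,N1,N2,P=(.054,0,.003),(.065,.025,.003),(.055,-.025,.003),(.065,-.015,.003),(0,0,.003)
px={"d":[(261.4,127.6),(269.4,120.4),(258.4,136.9),(264.1,133.9),(239.7,123.1)],"e":[(209.5,154.3),(218.9,160.6),(198.1,152.6),(203.1,158.1),(214.4,135.6)]}
O=[(k,"scene",l,p) for k in "de" for l,p in zip((H,Cn,N1,N2,P),px[k])]
s=lambda u,v:(168+u/6.06-.4,241+v/6.06-.4)
F=[("f","scene",l,s(*p)) for l,p in ((H,(256,387)),(Cn,(343,386)),(N2,(235,437)),(N1,(186,424)),((.035,-.025,.003),(162,370)),((.035,.025,.003),(298,305)),((-.035,-.025,.003),(75,203)),((-.035,.025,.003),(210,130)))]+[("f","scene",P,(198.4,281.5))]
fit2(F);fit2(O+F)
```

```text
pitch 4.1±2.2 yawerr 0.0±0.4 deg d,u,lat mm [43.5  4.2 -0. ] [ 5.2 10.7  0.8]
[ 0.2  0.1 -0.3 -0.9 -0.8  0.1  0.5  0.3  0.1  0.6  0.4 -0.2  0.1 -0.8
 -0.1  0.3 -0.   0.4]
pitch 5.3±0.9 yawerr -0.2±0.4 deg d,u,lat mm [52.4 23.8 -0.7] [0.6 1.7 0.7]
[ 0.3  0.5 -0.1  0.2  0.6 -0.1  0.3  0.3 -0.2  0.7  0.3 -0.2  0.9 -1.
  0.7  0.3 -1.  -1.   0.4  0.1  0.2  0.3  0.1 -0.7 -0.9  0.5  0.2  0.6
 -0.1  0.8  0.7 -0.2 -0.2 -1.1  0.2 -0.1 -0.   0.3]
```

The pitch is about +4 to +5°, frosted end high. There are about 29 s left, so I'll correct it: go back to stand_2, slide the frosted end under its level arm from outside, and raise gently so the arm presses that end down.

Call:
{"fn": "step_arm", "kwargs": {"deltas": [0.9, 0.63, 0, 0, 0.9, 0.63, 0, 0, 0.9, 0.63, 0, 0, 0.9, 0.63, 0, 0, 0.9, 0.63, 0, 0, 0.9, 0.63, 0, 0, 0.9, 0.63, 0, 0, 0.9, 0.63, 0, 0, 0.9, 0.63, 0, 0, 0.9, 0.63, 0, 0]}}

```text
time: 29.72
tool_pos: [0.4918, 0.0754, 0.2311]
orientation: [-3.142, -0.0, 1.83]
contact_force: [-0.1, -0.8, -0.3]
gripper_width: 0.0501
```

Call:
{"fn": "step_arm", "kwargs": {"deltas": [0.9, 0.63, 0, 0, 0.9, 0.63, 0, 0, 0.9, 0.63, 0, 0, 0, 0, 0, -1, 0, 0, 0, -1, 0, 0, 0, -1, 0, 0, 0, -1, 0, 0, 0, -1, 0, 0, 0, -1, 0, 0, 0, -1]}}

```text
time: 30.55
tool_pos: [0.5141, 0.1362, 0.231]
orientation: [-3.142, -0.0, 2.394]
contact_force: [0.2, -0.2, -0.5]
gripper_width: 0.0499
```

Call:
{"fn": "step_arm", "kwargs": {"deltas": [0, 0, 0, -1, 0, 0, 0, -1, 0, 0, 0, -1, 0, 0, 0, -1, 0, 0, 0, -1, 0, 0, 0, -1, 0, 0, 0, -1, 0, 0, 0, -1, 0, 0, 0, -1, 0, 0, 0, -1]}}

```text
time: 31.38
tool_pos: [0.5141, 0.1362, 0.231]
orientation: [3.141, -0.0, -3.089]
contact_force: [-0.2, -0.6, -0.0]
gripper_width: 0.0499
```

Call:
{"fn": "step_arm", "kwargs": {"deltas": [0, 0, 0, -1, 0, 0, 0, -1, 0, 0, 0, -1, 0, 0, 0, -1, 0, 0, 0, -1, 0, 0, 0, -1, 0, 0, 0, -1, 0, 0, 0, -1, 0, 0, 0, -1, 0, 0, 0, -1]}}

```text
time: 32.22
tool_pos: [0.5141, 0.1362, 0.231]
orientation: [3.141, -0.0, -2.289]
contact_force: [-1.0, 0.1, -0.4]
gripper_width: 0.0499
```

Call:
{"fn": "step_arm", "kwargs": {"deltas": [0, 0, 0, -1, 0, 0, 0, -1, 0, 0, 0, -1, 0, 0, 0, 0]}}

```text
time: 32.55
tool_pos: [0.5141, 0.1361, 0.231]
orientation: [3.141, -0.0, -2.049]
contact_force: [-0.2, 0.0, -0.7]
gripper_width: 0.0498
```

```bash
cat > rel.py <<'E'
from h import *
from workcell import manip
st=manip.read_state(); Rm=R.from_euler("xyz",st["orientation"]).as_matrix(); L=np.array([np.cos(np.radians(-117.7)),np.sin(np.radians(-117.7)),0])
v=st["tool_pos"]-[.617,.329,0]; print("out %.4f side %.4f z %.4f"%(v@L,v@np.cross([0,0,1],L),st["tool_pos"][2]),"yaw",np.degrees(st["orientation"][2]),"side dir in tool",(Rm.T@np.cross([0,0,1],L)).round(2))
E
python3 rel.py
```

```text
out 0.2186 side -0.0014 z 0.2310 yaw -117.38324980793246 side dir in tool [ 0.01 -1.   -0.  ]
```

Call:
{"fn": "step_arm", "kwargs": {"deltas": [0, 0, 0.9, 0, 0, 0, 0.9, 0, 0, 0, 0.9, 0, 0, 0, 0.9, 0, 0, 0, 0.9, 0, 0, 0, 0.9, 0, 0, 0, 0.9, 0, -0.4, 0, 0, 0, -0.4, 0, 0, 0, -0.4, 0, 0, 0]}}

```text
time: 33.38
tool_pos: [0.5265, 0.1577, 0.106]
orientation: [-3.141, 0.001, -2.055]
contact_force: [0.7, 0.2, -0.6]
gripper_width: 0.0494
```

Call:
{"fn": "step_arm", "kwargs": {"deltas": [0, 0, -0.1, 0, 0, 0, 0, 0, 0, 0, 0, 0]}}

```text
time: 33.63
tool_pos: [0.5259, 0.1566, 0.1079]
orientation: [-3.141, 0.001, -2.054]
contact_force: [-0.3, -0.7, -0.4]
gripper_width: 0.0497
```

```bash
python3 rel.py; python3 wr.py
```

```text
out 0.1950 side -0.0005 z 0.1079 yaw -117.66155255763007 side dir in tool [ 0. -1.  0.]
z 0.10725890944418731 tool-frame wrench [ 0.145 -0.028  0.633 -0.099  0.003 -0.021] sd [0.436 0.564 0.467 0.043 0.016 0.034]
rows of bright->dark col 240: [235 239 268 294 295]
```

Call:
{"fn": "step_arm", "kwargs": {"deltas": [0, 0, -0.1, 0, 0, 0, -0.05, 0, 0, 0, 0, 0]}}

```text
time: 34.23
tool_pos: [0.5256, 0.1563, 0.1103]
orientation: [-3.141, -0.0, -2.054]
contact_force: [-0.0, 0.6, -1.5]
gripper_width: 0.0497
```

```bash
python3 wr.py
```

```text
z 0.11006574672929718 tool-frame wrench [-0.17  -0.143  1.546 -0.093  0.123  0.04 ] sd [0.271 0.353 0.396 0.022 0.023 0.025]
rows of bright->dark col 240: [235 239 268 294 295]
```

Call:
{"fn": "step_arm", "kwargs": {"deltas": [0, 0, -0.1, 0, 0, 0, 0, 0]}}

```text
time: 34.75
tool_pos: [0.5255, 0.1564, 0.1123]
orientation: [3.142, -0.0, -2.054]
contact_force: [-0.2, -0.0, -2.2]
gripper_width: 0.0495
```

```bash
python3 wr.py
```

```text
z 0.11214161243979426 tool-frame wrench [ 0.391  0.002  2.165 -0.136  0.13  -0.023] sd [0.356 0.487 0.348 0.021 0.029 0.03 ]
rows of bright->dark col 240: [235 239 268 294 295]
```

Contact began at TCP z of about 0.109, which agrees with a pitch of +5 to +6°. Flat should come at about 0.121.

Call:
{"fn": "step_arm", "kwargs": {"deltas": [0, 0, -0.1, 0, 0, 0, -0.1, 0, 0, 0, -0.1, 0, 0, 0, -0.1, 0, 0, 0, -0.04, 0, 0, 0, 0, 0, 0, 0, 0, 0]}}

```text
time: 35.68
tool_pos: [0.5257, 0.1564, 0.121]
orientation: [-3.141, 0.0, -2.054]
contact_force: [-0.5, -0.4, -2.1]
gripper_width: 0.0498
```

```bash
python3 wr.py
```

```text
z 0.12086514848104288 tool-frame wrench [-0.12   0.005  1.484 -0.087  0.088 -0.003] sd [0.357 0.323 0.385 0.029 0.042 0.03 ]
rows of bright->dark col 240: [233 239 268 294 295]
```

Call:
{"fn": "step_arm", "kwargs": {"deltas": [0, 0, 0.5, 0, 0.9, 0, 0.3, 0, 0.9, 0, 0, 0, 0, 0, -1, 0, 0, 0, -1, 0, 0, 0, -1, 0, 0, 0, -1, 0, 0, 0, -1, 0, 0, 0, -1, 0, 0, 0, -0.4, 0]}}

```text
time: 36.87
tool_pos: [0.5098, 0.1246, 0.2347]
orientation: [-3.139, 0.002, -2.054]
contact_force: [0.7, -0.0, -0.7]
gripper_width: 0.0495
```

Call:
{"fn": "step_arm", "kwargs": {"deltas": [0, 0, 0, 1, 0, 0, 0, 1, 0, 0, 0, 1, 0, 0, 0, 1, 0, 0, 0, 1, 0, 0, 0, 1, 0, 0, 0, 1, 0, 0, 0, 1, 0, 0, 0, 1, 0, 0, 0, 1]}}

```text
time: 37.7
tool_pos: [0.5086, 0.1245, 0.2317]
orientation: [3.141, -0.001, -2.858]
contact_force: [0.5, 0.0, -0.6]
gripper_width: 0.0498
```

Call:
{"fn": "step_arm", "kwargs": {"deltas": [0, 0, 0, 1, 0, 0, 0, 1, 0, 0, 0, 1, 0, 0, 0, 1, 0, 0, 0, 1, 0, 0, 0, 1, 0, 0, 0, 1, 0, 0, 0, 1, 0, 0, 0, 1, 0, 0, 0, 1]}}

```text
time: 38.53
tool_pos: [0.5086, 0.1245, 0.2318]
orientation: [-3.141, -0.001, 2.625]
contact_force: [0.6, -0.1, -1.4]
gripper_width: 0.0498
```

```bash
python3 cap.py g|head -2; python3 meas.py g
```

```text
[0.5086 0.1245 0.2318] [-3.141  -0.0008  2.6254] 0.049764121318934366
scene purple [(array([229.9, 152.2]), np.int32(121)), (array([250.2, 225.7]), np.int32(38))]
g 114.5 [[255.4, 183.6], [254.6, 185.4], [256.6, 186.9], [257.4, 184.4]]
g 201.0 [[259.6, 181.4], [259.1, 183.9], [262.1, 184.9], [262.9, 182.4]]
g 21719.0 [[235.4, 120.4], [230.1, 122.6], [226.9, 130.9], [223.9, 132.1], [226.9, 141.1], [220.1, 141.1], [217.9, 146.6], [218.9, 153.4], [217.1, 158.9], [249.1, 167.9], [251.4, 164.9], [255.9, 164.6], [260.4, 151.6], [259.6, 149.6], [244.6, 146.1], [253.6, 138.6], [254.6, 129.4], [249.9, 123.1], [241.4, 120.1], [239.1, 131.6], [237.1, 129.4], [237.9, 121.6]]
g hole pred [252.  157.3] [([252.4, 158.3], np.int32(148))]
```

Call:
{"fn": "step_arm", "kwargs": {"deltas": [0, 0, 0, 1, 0, 0, 0, 1, 0, 0, 0, 1, 0, 0, 0, 1, 0, 0, 0, 1, 0, 0, 0, 1, 0, 0, 0, 1, 0, 0, 0, 1, 0, 0, 0, 1, 0, 0, 0, 1]}}

```text
time: 39.47
tool_pos: [0.5087, 0.1245, 0.2322]
orientation: [-3.141, -0.0, 1.829]
contact_force: [-0.0, -0.1, -0.6]
gripper_width: 0.0496
```

```bash
python3 cap.py h|head -2; python3 meas.py h
```

```text
[0.5087 0.1245 0.2322] [-3.141  -0.0001  1.8289] 0.049643056108898645
scene purple [(array([218.1, 164.4]), np.int32(131)), (array([250.2, 225.7]), np.int32(38))]
h 495.0 [[230.6, 130.6], [233.6, 134.9], [238.4, 132.4], [237.1, 129.6]]
h 3228.5 [[252.4, 129.6], [246.9, 131.1], [245.4, 137.1], [241.9, 134.4], [235.1, 137.1], [231.9, 144.1], [241.6, 146.1], [248.9, 143.6], [252.4, 140.6]]
h 15531.0 [[218.4, 145.6], [203.1, 152.1], [201.6, 158.1], [218.1, 187.6], [222.9, 187.1], [226.4, 189.9], [240.6, 183.4], [241.6, 180.9]]
h hole pred [229.2 181.2] [([229.0, 183.0], np.int32(206))]
```

Run:
```python
from fit2 import *
H,Cn,N1,N2,P=(.054,0,.003),(.065,.025,.003),(.055,-.025,.003),(.065,-.015,.003),(0,0,.003)
px={"g":[(252.4,158.3),(260.3,150.3),(249.1,167.9),(255.9,164.6),(229.9,152.2)],"h":[(229,183),(241.8,182.5),(218.1,187.6),(226.4,189.9),(218.1,164.4)]}
for ks in("g","h","gh"): x=fit2([(k,"scene",l,p) for k in ks for l,p in zip((H,Cn,N1,N2,P),px[k])])
```

```text
pitch 0.5±2.2 yawerr -1.2±1.0 deg d,u,lat mm [49.5 23.5  1.7] [ 3.1 11.3  6.9]
[ 0.1 -0.1  0.2  0.1  0.5 -0.4 -0.6  0.3 -0.2  0.1]
pitch 1.0±3.4 yawerr -0.4±1.1 deg d,u,lat mm [56.3 32.5 -2.8] [15.7 21.4  5.1]
[ 0.2  0.   0.  -0.4  0.9  0.6 -1.2 -0.1  0.1 -0.1]
pitch -0.1±1.8 yawerr -0.6±0.8 deg d,u,lat mm [49.8 24.5  0.1] [1.1 3.3 1.5]
[ 0.3  0.2  0.3  0.4  0.8 -0.1 -0.4  0.6 -0.2  0.4  0.2 -0.3 -0.1 -0.6
  1.   0.2 -1.1 -0.4  0.3 -0.5]
```

The pitch is now 0 ± 2° with a yaw error of -0.6°. Next is the final placement over the panel.

Call:
{"fn": "step_arm", "kwargs": {"deltas": [-0.94, -0.66, 0, 0, -0.94, -0.66, 0, 0, -0.94, -0.66, 0, 0, -0.94, -0.66, 0, 0, -0.94, -0.66, 0, 0, -0.94, -0.66, 0, 0, -0.94, -0.66, 0, 0, -0.94, -0.66, 0, 0, -0.94, -0.66, 0, 0, -0.94, -0.66, 0, 0], "squeeze": 20}}

```text
time: 40.4
tool_pos: [0.4287, -0.0919, 0.2326]
orientation: [-3.141, -0.0, 1.835]
contact_force: [0.9, -0.6, 0.5]
gripper_width: 0.0497
```

Call:
{"fn": "step_arm", "kwargs": {"deltas": [-0.94, -0.66, 0, 0, -0.94, -0.66, 0, 0, 0, 0, 0, 0, 0, 0, 0.9, 0, 0, 0, 0.9, 0, 0, 0, 0.9, 0, 0, 0, 0.9, 0, 0, 0, 0.9, 0, 0, 0, 0.9, 0, 0, 0, 0.9, 0]}}

```text
time: 41.23
tool_pos: [0.4135, -0.1338, 0.1059]
orientation: [3.141, 0.0, 1.834]
contact_force: [0.3, -0.7, -0.6]
gripper_width: 0.0495
```

Call:
{"fn": "step_arm", "kwargs": {"deltas": [0, 0, 0.9, 0, 0, 0, 0.9, 0, 0, 0, 0.2, 0, 0, 0, 0, 0, 0, 0, 0, 0, 0, 0, 0, 0]}}

```text
time: 41.73
tool_pos: [0.4139, -0.1342, 0.0677]
orientation: [3.141, 0.001, 1.831]
contact_force: [0.3, -0.4, -0.3]
gripper_width: 0.0502
```

```bash
python3 cap.py i; python3 meas.py i; python3 wr.py
python3 - <<'E'
import pickle
from h import *
D=pickle.load(open("capi.pkl","rb")); st=D["st"]; Rm=R.from_euler("xyz",st["orientation"]).as_matrix(); c=st["tool_pos"]-(.0188+.0245)*Rm[:,2]-.05*Rm[:,0]
print("slide centre",c.round(4),"L",np.degrees(np.arctan2(-Rm[1,0],-Rm[0,0]))-.6,"predicted patch px",proj(D["scene"],[c+[0,0,.003]]))
im=D["scene"]["image"].astype(int);m=((im[:,:,2]-im[:,:,0]>70)&(im[:,:,1]>90)&(im[:,:,2]>180)).astype(np.uint8)
E
```

```text
[ 0.4139 -0.1342  0.0677] [3.1407 0.0008 1.8306] 0.05015687002587465
scene purple [(array([250.1, 225.6]), np.int32(37)), (array([205.1, 305.1]), np.int32(155))]
scene orange [(array([211.2, 232.8]), np.int32(216))]
top purple []
top orange [(array([459.9, 175.7]), np.int32(197)), (array([260.7, 224.8]), np.int32(570))]
orange at start [(array([206.5, 189.8]), np.int32(429))]
i 619.5 [[205.9, 284.4], [187.1, 294.1], [200.1, 288.9]]
i 3124.5 [[173.6, 306.4], [173.6, 345.4], [182.1, 345.4], [176.6, 318.4], [177.4, 314.1]]
i 38718.5 [[218.4, 286.9], [212.1, 292.4], [207.6, 288.6], [190.4, 296.9], [189.6, 303.9], [181.6, 305.9], [178.4, 304.6], [185.4, 320.1], [181.9, 321.4], [193.4, 345.4], [211.1, 345.4], [239.4, 330.4], [239.4, 318.6], [227.4, 296.6], [223.1, 294.6]]
i hole pred [215.7 324.8] []
z 0.06719790597599695 tool-frame wrench [ 0.105  0.447  0.524  0.058 -0.043 -0.007] sd [0.671 0.152 0.395 0.023 0.024 0.024]
rows of bright->dark col 240: [235 236 239 268 294 295 308]
slide centre [ 0.4267 -0.1825  0.1111] L -75.71334636743245 predicted patch px [[205.55250033 305.00978441]]
```

The final checks agree: the purple patch is where predicted, the centre is about 10 cm above the panel, no contact force shows, and slide_1's patch hasn't moved. I'm handing it in.

Call:
{"fn": "step_arm", "kwargs": {"deltas": [0, 0, 0, 0, 0, 0, 0, 0, 0, 0, 0, 0, 0, 0, 0, 0]}}

```text
time: 42.52
tool_pos: [0.4134, -0.1341, 0.0669]
orientation: [-3.142, -0.0, 1.829]
contact_force: [-0.2, -0.1, -0.0]
gripper_width: 0.0496
```

```bash
python3 -c "
from workcell import manip
s=manip.read_state(); print(s['time'],s['tool_pos'],s['joint_vel'].round(3),s['contact_force'].round(1),s['gripper_width']); print(manip.sign_off())"
```

```text
42.5167 [ 0.41337938 -0.13410647  0.06689307] [ 0.     0.001 -0.001 -0.001  0.002  0.001] [-0.2 -0.1 -0. ] 0.04964207501102915
the job is handed in; nothing more can be done
None
```

slide_2 is held over the light panel as asked, but I knocked over the orange look-alike on the way. I handed the job in at 42.5 s.

**What I did:** I gripped slide_2 by its long edges, unhooked it, and turned it flat in the jaws by pressing it against stand_2's empty arm. I then carried it to the panel, label face up with the notched end towards the blue stripe.

**Last checks:**
- **Position:** the slide's centre is at about (0.426, -0.182, 0.110), within about 1 mm of the measured panel centre and about 10 cm above its surface.
- **Alignment:** its direction is about -75.7°, against about -75.8° for the panel. The last pitch fit, before the carry to the panel, gave 0 ± 2°; I did not re-fit it at the final pose. There the purple patch lay within 0.5 px of its predicted place.
- **Hold:** the arm is still, contact force is about 0 N, and the jaws are 49.6 mm apart on the glass.
- **slide_1:** its purple patch has stayed at the same pixel in every measured view since I unhooked slide_2, so it still hangs.

**What went wrong:**
- **Orange look-alike:** it should have been left alone, but a lowering move tipped it over. It now lies flat on the bench near (0.46, 0.06), and I did not set it upright.
- **First pivot:** the slide rode about 25 mm up in the fingers, so it is held above the nominal grasp point. Levelling it took two corrections, at about -8° and then +5°.

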